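Turn the engraved blanks over, load the laser pallet and lock its hold-down collar

ROBOT

A 6-joint arm with a two-finger parallel gripper is mounted at the origin on the work surface. World frame = base frame: x ahead of the robot, y to its left, z up, the work surface at z = 0. Lengths are in m, angles in degrees, forces in N, time in s.
With the tool pointing down it reaches from about 0.3 to 1 m from the base axis. Payload 5.1 kg.
Tool frame: the origin (TCP) lies on the front face of the gripper's body, between the roots of the fingers; the fingertips stand 78 mm ahead of it and the grasp point (between the pads) lies 59 mm ahead of it (manip.tcp_to_grasp is the distance from the TCP to the grasp point, in m); x points along the fingers, y is the direction in which the jaws open and shut, and the axes are right-handed (so a half turn about x gives the same grasp; the last joint's range is limited). The gripper opens to 95 mm and grips with 3 to 60 N. Pads are 20 mm wide; open, the fingers measure 119 mm over their backs; the gripper's body (75 mm by 180 mm) begins 59 mm behind the grasp point.
Start: joints at [65.226, 7.093, 94.555, -0, 78.352, -4.733], TCP at [0.223, 0.611, 0.292] pointing down, gripper open.
Joint ranges: [-149.61, 149.61], [-58.7, 133.49], [1.44, 155.28], [-77.14, 257.14], [18.33, 153.61], [-166.67, 166.67]. Speed limits (degrees/s): [147.25, 147.25, 180, 180, 180, 180].

INTERFACE

Orientations are given as [roll, pitch, yaw] about the fixed x, y, z axes, in that order (R = Rz(yaw) Ry(pitch) Rx(roll)).
In Python, from station import manip, viewer gives the robot as it stands.
- The arm moves only by the shell command python3 -m crank 'ROWS' [OPENING] [FORCE]. ROWS is JSON, a list that holds one entry, the list of rows, each a list of 6 numbers: the shift along the tool's x, y, z in cm, then the turn, a rotation vector about the tool's x, y, z in rad. A call has 1 to 10 rows; each row shifts and turns the commanded pose from where the row before left it, along the tool's axes as they then stand; what a row does not reach is not made up. A row lasts 1/8 s, in which the tool goes at most 62.5 mm and 10.7 degrees, less where a joint would pass 70% of its speed; a pose out of reach is approached as far as the arm can. A call is refused whole if a number of a shift passes 6.25 or a number of a turn 0.188, either way. A call with a gripper value outside its range is refused whole. OPENING is the closure in counts, from 0 (fully open) to 255 (shut), set as the call begins (- or left out, the last holds). The fingers move at their own pace and stop on an object; FORCE is the grip in N (left out, the last holds). Time passes only in rows, so rows that do not move let the fingers close. It gives the time, the measured TCP pose, the force and the opening at its end, in the units of the state.
- manip.read_state(): the state, without advancing time (a new reading comes with each control period).
- viewer.camera(name): name is "scene" or "top" or "wrist"; returns (picture, depth): 400x640x3 uint8, red, green, blue; 400x640 float32, m along the optical axis (not along the pixel's ray), 0 where there is no reading.
- viewer.calibration(name): a dict with "intrinsics" (3x3 intrinsics, pixels), "R" (3x3) and "t" (3): a world point X has camera coordinates R X + t. Camera axes: x right, y down, z forward; pixel columns grow to the right and rows downward; lengths in m; the calibration is good to about 2 mm. A picture is of the moment at which its call begins: read the wrist's pose just before it. calibration takes no time and is no camera call; for the wrist camera it gives the pose at the moment of the call.
- manip.hand_in(): hands the job in, once; it reports no verdict.
The state is a dict: "time_s": time; "joints": joint angles; "qd": joint speeds; "effort": joint torques, N m; "tcp_pos": TCP position; "tool_rot": TCP orientation; "contact_force": force on the tool from outside, world axes, zero at the start; "wrist_torque": the same for the moment, N m; "finger_gap": opening from 0.0 (shut) to 1.0 (fully open).
Only numpy, scipy, OpenCV 4.12 (cv2) and the standard library are available. Lean on these libraries where they do the work, as an engineer would, in place of code of your own. Each camera call takes 0.05 s, during which the arm holds its last target.

TASK

Load the laser pallet for engraving the second faces: lay every plywood blank flat in a painted outline of its own on the pallet, centred and squared in it, with the plain pale face up (turn over those that show the brown laser-darkened face). Only when all are laid down, turn the hold-down collar clockwise until the yellow line on it meets the red locked mark, so that its fingers reach over the blanks, and do not leave it short of or past the mark. Leave the mug, the glue bottle and the screwdriver where they are.

Things in the scene. Friction and masses are not known exactly. Their poses are not given: they have to be found in the camera images.
- blank_a: Plywood blank, 76 (x) x 50 (y) x 18 mm (z), about 60 g; origin at its centre. One face is plain pale wood, the other laser-darkened brown with thin jigsaw lines; its +z axis comes out of the PALE face. Can stand on its 50 x 18 mm end. Starts flat on the bench, brown face up, long axis within about 50 degrees of pointing away from the robot. Absent in some starts.
- blank_b: Plywood blank, 76 (x) x 50 (y) x 18 mm (z), about 60 g; origin at its centre. One face is plain pale wood, the other laser-darkened brown with thin jigsaw lines; its +z axis comes out of the PALE face. Can stand on its 50 x 18 mm end. Starts flat on the bench, brown face up, long axis within about 50 degrees of pointing away from the robot. Absent in some starts.
- blank_c: Plywood blank, 76 (x) x 50 (y) x 18 mm (z), about 60 g; origin at its centre. One face is plain pale wood, the other laser-darkened brown with thin jigsaw lines; its +z axis comes out of the PALE face. Can stand on its 50 x 18 mm end. Starts flat on the bench, pale face up, long axis within about 50 degrees of pointing away from the robot. Absent in some starts.
- station1 (a point): Centre of the first (on the collar's left-hand side as the robot sees it, +y at pallet yaw 0) of three 84 x 60 mm painted outlines, on the pallet's top face (8 mm above the bench). Its x axis runs along the outline's long direction, which points at the collar's axis, 88 mm away. A blank laid in it ends 50 mm from the collar's axis.
- station2 (a point): Centre of the middle of three 84 x 60 mm painted outlines, on the pallet's top face (8 mm above the bench). Its x axis runs along the outline's long direction, which points at the collar's axis, 88 mm away. A blank laid in it ends 50 mm from the collar's axis.
- station3 (a point): Centre of the third (on the collar's right-hand side, -y at pallet yaw 0) of three 84 x 60 mm painted outlines, on the pallet's top face (8 mm above the bench). Its x axis runs along the outline's long direction, which points at the collar's axis, 88 mm away. A blank laid in it ends 50 mm from the collar's axis.
- pallet: Aluminium plate 236 x 270 x 8 mm fixed to the bench, with three painted outlines 55 degrees apart around the hold-down collar. Origin on the collar's axis at bench level; its -x axis points from the collar to the middle outline (towards the robot, give or take 0.25 rad), +z up. The bench to its left (+y) is clear but for the blanks.
- collar_grip (a point): On the collar's upright axis, 56 mm above the bench: where to grip. The collar is a black knurled ring 50 mm across, 29 to 68 mm above the bench, topped to 72 mm by a fixed white disc with the red locked mark. Three flat fingers, 18 mm wide, stick out of its foot to 72 mm from the axis, 55 degrees apart, 29 to 35 mm above the bench (3 mm over a loaded blank); the middle one is yellow.
- collar (a joint): Turn of the collar, rad, clockwise from above. 0: yellow finger points away from the middle outline; up to 0.5 the outlines are free. 3.14: locked, yellow finger at the middle of the middle outline, its yellow line at the red mark, a blue finger over each outer outline. Stops at 0 and 3.45; starts at 0 to 0.4. Stiff (0.12 N m), stays where it is left.
- mug: White mug, 76 mm across and 90 mm tall, a bystander; origin at the centre of its underside.
- glue: Yellow glue bottle, 60 mm across and 160 mm tall, a bystander; origin at the centre of its underside.
- screwdriver: Screwdriver with a red handle lying on the bench, a bystander; origin under its middle.
Not all that is in view belongs to the job. Leave any orange or pink look-alike of the blank_c alone.

How it is judged:
By the outcome, as a careful person would: the job done as asked, in the order asked, and still so for the second after the job is handed in, with the robot touching nothing.
Of blank_a, blank_b, blank_c only 2 to 3 are there at a start; the rules pass over those that are not, and their reading is None.
At some moment in a run one of blank_a, blank_b, blank_c may be knocked a few centimetres aside while the robot is not near it.
Once in a run the grip may slacken for a moment while it holds something.
It also fails if it takes over 210 s, if anything falls off the work surface, if the arm or the gripper's body presses on something with over 40 N, if the wrist force passes 120 N, or if a joint passes its speed limit or range.

## Working session

There is one attempt and no reset: what is moved stays moved. The work goes in short steps, Python scripts to look and compute and a shell command to move; the robot and the scene stay as the last step left them, time stands still between calls to the robot, and variables do not carry over. Pictures are saved under pics/ and viewed, and the job is handed in when it is done.

```bash
ls; mkdir -p pics
python3 - <<'E'
from station import manip, viewer
import cv2
print(manip.read_state(), manip.tcp_to_grasp)
for n in ["scene","top","wrist"]:
    p,d=viewer.camera(n); cv2.imwrite(f"pics/{n}0.png",p[:,:,::-1]); c=viewer.calibration(n); print(n,c)
E
```

```text
pics
{'time_s': 0.0, 'joints': array([ 6.52262616e+01,  7.13394534e+00,  9.46330747e+01, -7.68143246e-04,
        7.83524854e+01, -4.73375546e+00]), 'qd': array([ 0.01587434,  0.02904665, -0.10181483,  0.02278123, -0.00820431,
        0.0840749 ]), 'effort': array([ 1.84102326e-03, -4.17607462e+01, -3.59934068e+01,  7.76844006e-02,
        4.91419144e-02, -1.72428095e-04]), 'tcp_pos': array([0.22257931, 0.61019213, 0.29099221]), 'tool_rot': array([ -94.37322023,   89.88049218, -114.41304734]), 'contact_force': array([ 1.0665853 , -0.67312813,  1.71170911]), 'wrist_torque': array([-0.00134965, -0.0080298 , -0.05457596]), 'finger_gap': 1.0005991751394752} 0.0588
scene {'intrinsics': array([[502.52894997,   0.        , 313.16854784],
       [  0.        , 502.52894997, 197.15981109],
       [  0.        ,   0.        ,   1.        ]]), 'R': array([[-0.05784389,  0.99821709, -0.01472156],
       [ 0.63337215,  0.02529566, -0.7734338 ],
       [-0.77168245, -0.05406265, -0.6337061 ]]), 't': array([ 0.02907638, -0.28556831,  2.01403137])}
top {'intrinsics': array([[485.59860818,   0.        , 318.83611682],
       [  0.        , 485.59860818, 203.73439951],
       [  0.        ,   0.        ,   1.        ]]), 'R': array([[ 0.02506531, -0.99968448, -0.00163701],
       [-0.99677685, -0.02486751, -0.07627261],
       [ 0.07620784,  0.00354353, -0.99708566]]), 't': array([-0.02170254,  0.52175071,  1.65208674])}
wrist {'intrinsics': array([[346.14446635,   0.        , 321.84277246],
       [  0.        , 346.14446635, 195.68592717],
       [  0.        ,   0.        ,   1.        ]]), 'R': array([[ 0.34271689,  0.9394359 , -0.00230802],
       [ 0.89935727, -0.3273838 ,  0.28978673],
       [ 0.27148045, -0.10139054, -0.95708846]]), 't': array([-0.65013091, -0.03327815,  0.391805  ])}
```

View pics/top0.png

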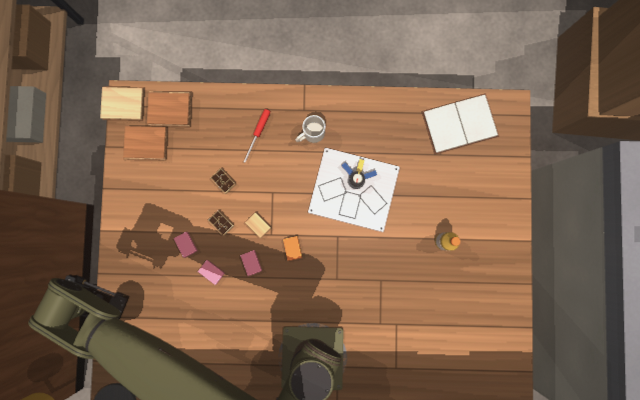

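View pics/scene0.png

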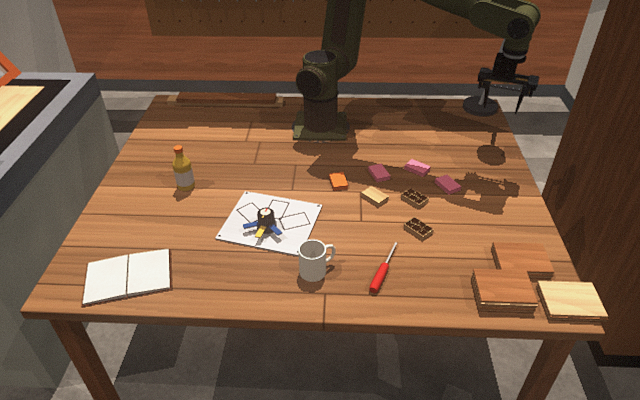

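View pics/wrist0.png

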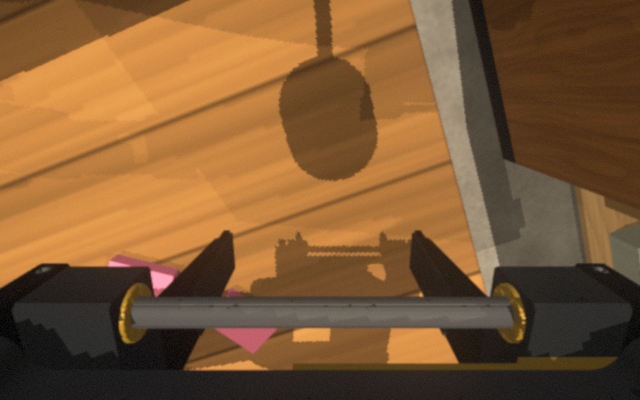

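```bash
cat > h.py <<'E'
from station import manip, viewer
import cv2, numpy as np
from scipy.spatial.transform import Rotation as Rn
def cal(n):
    c=viewer.calibration(n); return c["intrinsics"],c["R"],c["t"]
def shot(n,name=None):
    c=cal(n); p,d=viewer.camera(n)
    if name: cv2.imwrite("pics/%s.png"%name,p[:,:,::-1])
    return p,d,c
def toplane(c,uv,z):
    K,R,t=c; uv=np.atleast_2d(uv).astype(float)
    r=np.c_[uv,np.ones(len(uv))]@np.linalg.inv(K).T@R
    o=-R.T@t; s=(z-o[2])/r[:,2]
    return o+r*s[:,None]
def proj(c,X):
    K,R,t=c; q=(np.atleast_2d(X)@R.T+t)@K.T; return q[:,:2]/q[:,2:]
def toolR():
    s=manip.read_state(); return Rn.from_euler('xyz',s["tool_rot"],degrees=True).as_matrix(), s["tcp_pos"]
E
python3 - <<'E'
from h import *
p=cv2.imread("pics/top0.png")
cv2.imwrite("pics/z0.png",cv2.resize(p[80:290,160:430],None,fx=2.9,fy=2.85,interpolation=cv2.INTER_CUBIC))
c=cal("top")
for n,uv,z in [("br1",(223,180),.018),("br2",(221,222),.018),("pale",(258,224),.018),("orange",(292,248),.018),("collar",(357,178),.072),("mug",(314,127),.09),("glue",(450,240),.1),("sd1",(265,112),.02),("sd2",(246,160),.01)]:
    print(n,toplane(c,uv,z)[0].round(3))
E
```

```text
br1 [0.596 0.325 0.018]
br2 [0.451 0.326 0.018]
pale [0.447 0.199 0.018]
orange [0.368 0.079 0.018]
collar [ 0.608 -0.134  0.072]
mug [0.773 0.014 0.09 ]
glue [ 0.408 -0.439  0.1  ]
sd1 [0.839 0.187 0.02 ]
sd2 [0.67  0.249 0.01 ]
```

View pics/z0.png

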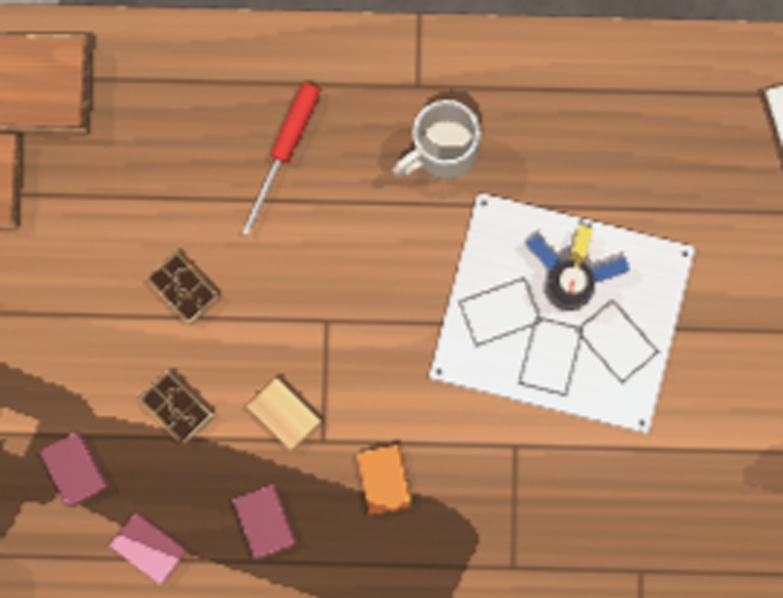

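```bash
cat >> h.py <<'E'
def orient(az,tilt=0,flip=1):
    """az deg: direction tool tips toward when tilt>0; jaws perpendicular to it, horizontal"""
    a,t=np.radians([az,tilt]); r=np.array([np.cos(a),np.sin(a),0])
    x=r*np.sin(t)+np.array([0,0,-np.cos(t)]); y=flip*np.array([-np.sin(a),np.cos(a),0])
    return np.c_[x,y,np.cross(x,y)]
def plan(gp,az,tilt=0,flip=None,N=None,adv=0.0588):
    """gp: world target of point adv ahead of TCP. prints rows (linear in grasp pt, slerp)"""
    R0,p0=toolR()
    if flip is None:
        flip=min([1,-1],key=lambda f:Rn.from_matrix(R0.T@orient(az,tilt,f)).magnitude())
    R1=orient(az,tilt,flip); rv=Rn.from_matrix(R0.T@R1).as_rotvec()
    g0=p0+R0[:,0]*adv; gp=np.asarray(gp,float)
    n=int(max(np.ceil(np.linalg.norm(gp-g0)/0.055),np.ceil(np.linalg.norm(rv)/0.17),1)) if N is None else N
    Rc,pc=R0,p0; rows=[]
    for k in range(1,n+1):
        Rk=R0@Rn.from_rotvec(rv*k/n).as_matrix(); pk=g0+(gp-g0)*k/n-Rk[:,0]*adv
        s=np.round(Rc.T@(pk-pc)*100,2); w=np.round(Rn.from_matrix(Rc.T@Rk).as_rotvec(),3)
        pc=pc+Rc@s/100; Rc=Rc@Rn.from_rotvec(w).as_matrix()
        rows.append(list(map(float,s))+list(map(float,w)))
    print("from",g0.round(4),"rot deg",np.degrees(rv).round(1),"flip",flip,"rows",n)
    for r in rows: print("[%g,%g,%g,%g,%g,%g]"%tuple(r))
E
python3 - <<'E'
from h import *
R,p=toolR(); print(R.round(3)); K,Rc,t=cal("wrist"); o=-Rc.T@t
print("cam in tool", R.T@(o-p), "cam axes in tool\n",(R.T@Rc.T).round(3))
plan([0.50,0.27,0.25],-30,0)
plan([0.50,0.27,0.25],30,0)
E
```

```text
[[-0.001  0.343  0.939]
 [-0.001  0.939 -0.343]
 [-1.    -0.002 -0.   ]]
cam in tool [-0.09186142  0.00123846 -0.0816927 ] cam axes in tool
 [[ 0.001 -0.29   0.957]
 [ 1.     0.    -0.001]
 [ 0.     0.957  0.29 ]]
from [0.2226 0.6102 0.2325] rot deg [10.   0.   0.1] flip 1 rows 8
[-0.22,-2.81,4.71,0.022,0,0]
[-0.21,-2.7,4.78,0.021,0,0]
[-0.22,-2.61,4.83,0.022,0,0.001]
[-0.21,-2.49,4.89,0.022,0,-0]
[-0.22,-2.39,4.94,0.022,0,0]
[-0.22,-2.28,4.99,0.021,0,0]
[-0.22,-2.17,5.04,0.022,0,0]
[-0.22,-2.06,5.09,0.022,0,0.001]
from [0.2226 0.6102 0.2325] rot deg [-50.   -0.    0.1] flip 1 rows 8
[-0.22,-2.81,4.71,-0.109,-0,0]
[-0.21,-3.3,4.39,-0.109,-0,0]
[-0.22,-3.76,3.99,-0.11,-0,0.001]
[-0.22,-4.18,3.56,-0.109,-0,-0]
[-0.21,-4.54,3.08,-0.109,-0,-0]
[-0.22,-4.85,2.57,-0.109,-0.001,-0]
[-0.22,-5.1,2.03,-0.109,0,0]
[-0.22,-5.29,1.46,-0.109,0,0]
```

```bash
python3 -c "
from h import *
plan([0.46,0.24,0.25],28,0)"
```

```text
from [0.2226 0.6102 0.2325] rot deg [-48.   -0.    0.1] flip 1 rows 9
[-0.19,-2.96,3.89,-0.093,-0,0]
[-0.19,-3.31,3.59,-0.093,-0,0]
[-0.19,-3.63,3.28,-0.093,-0,0]
[-0.19,-3.92,2.92,-0.094,-0,0.001]
[-0.2,-4.17,2.54,-0.093,-0,-0]
[-0.19,-4.4,2.14,-0.093,-0.001,-0]
[-0.19,-4.57,1.73,-0.093,0,0]
[-0.2,-4.71,1.29,-0.093,0,0]
[-0.19,-4.81,0.85,-0.093,0,0]
```

```bash
python3 -m crank '[[[-0.2,-3,3.9,-0.093,0,0],[-0.2,-3.3,3.6,-0.093,0,0],[-0.2,-3.6,3.3,-0.093,0,0],[-0.2,-3.9,2.9,-0.094,0,0],[-0.2,-4.2,2.5,-0.093,0,0],[-0.2,-4.4,2.1,-0.093,0,0],[-0.2,-4.6,1.7,-0.093,0,0],[-0.2,-4.7,1.3,-0.093,0,0],[-0.2,-4.8,0.9,-0.093,0,0],[0,0,0,0,0,0]]]' 0 40
python3 - <<'E'
from h import *
shot("wrist","w1"); print(manip.read_state()["joints"].round(1),manip.read_state()["qd"].round(1))
E
```

```text
time_s: 1.4
tcp_pos: [0.4609, 0.2379, 0.3102]
tool_rot: [-109.1, 90.0, -81.4]
contact_force: [-0.5, 1.0, 0.2]
finger_gap: 0.999
[ 21.5 -10.4 110.    0.   80.5 -96.3] [ 2.4 -0.1  0.2  0.4  0.2  0.5]
```

View pics/w1.png

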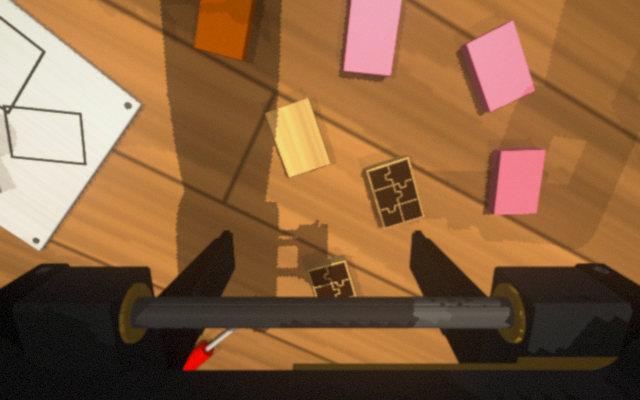

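```bash
cat >> h.py <<'E'
def rects(p,c,kind,z=0.018,lo=300,box=None,show=None):
    hsv=cv2.cvtColor(p,cv2.COLOR_RGB2HSV)
    if kind=="brown": m=cv2.inRange(hsv,(0,40,0),(30,255,95)); k=9
    else: m=cv2.inRange(hsv,(14,30,170),(30,165,255)); k=3
    if box: 
        q=np.zeros_like(m); q[box[1]:box[3],box[0]:box[2]]=255; m&=q
    m=cv2.morphologyEx(m,cv2.MORPH_CLOSE,np.ones((k,k),np.uint8)); m=cv2.morphologyEx(m,cv2.MORPH_OPEN,np.ones((5,5),np.uint8))
    if show: cv2.imwrite("pics/%s.png"%show,m)
    out=[]
    for q in cv2.findContours(m,cv2.RETR_EXTERNAL,cv2.CHAIN_APPROX_NONE)[0]:
        if cv2.contourArea(q)<lo: continue
        w=toplane(c,q[:,0,:],z)[:,:2].astype(np.float32)*1000
        (cx,cy),(a,b),ang=cv2.minAreaRect(w)
        if b>a: a,b,ang=b,a,ang+90
        ang=(ang+90)%180-90
        fill=cv2.contourArea(w)/(a*b)
        if a<150: out.append((round(cx/1000,4),round(cy/1000,4),round(a,1),round(b,1),round(ang,1),round(fill,2),q[:,0].mean(0).round().tolist()))
    return out
E
python3 - <<'E'
from h import *
p,d,c=shot("wrist")
for k in("brown","pale"):
    for r in rects(p,c,k,show="m_"+k): print(k,r)
h=cv2.cvtColor(p,cv2.COLOR_RGB2HSV)
for y,x in[(137,300),(120,290),(160,310),(137,240),(100,250),(200,350),(250,370),(105,275)]: print(h[y,x])
pt,_,ct=shot("top")
for k in("brown","pale"):
    for r in rects(pt,ct,k,lo=60,box=(190,120,300,260)): print("top",k,r)
E
```

```text
brown (0.4506, 0.329, 68.8, 43.2, 45.9, 0.95, [394.0, 193.0])
brown (0.3666, 0.1214, 63.8, 29.1, 16.9, 0.56, [259.0, 29.0])
pale (0.6251, 0.0332, 144.9, 53.0, -13.3, 0.67, [99.0, 205.0])
pale (0.3238, 0.3806, 34.7, 31.0, 12.1, 0.49, [498.0, 119.0])
pale (0.4449, 0.2006, 80.4, 53.7, 46.3, 0.86, [299.0, 138.0])
pale (0.3811, 0.2297, 70.2, 19.1, 85.0, 0.52, [346.0, 95.0])
pale (0.3184, 0.2679, 36.1, 29.2, 19.8, 0.53, [411.0, 61.0])
pale (0.2861, 0.2592, 37.6, 20.6, -86.1, 0.46, [418.0, 24.0])
[ 20 146 242]
[ 22 139 241]
[ 19 148 242]
[ 15 171 122]
[ 14 167 128]
[ 15 170 195]
[ 15 175 191]
[ 15 164 132]
top pale (0.4429, 0.2011, 75.7, 48.4, 46.8, 0.78, [257.0, 226.0])
```

View pics/m_pale.png

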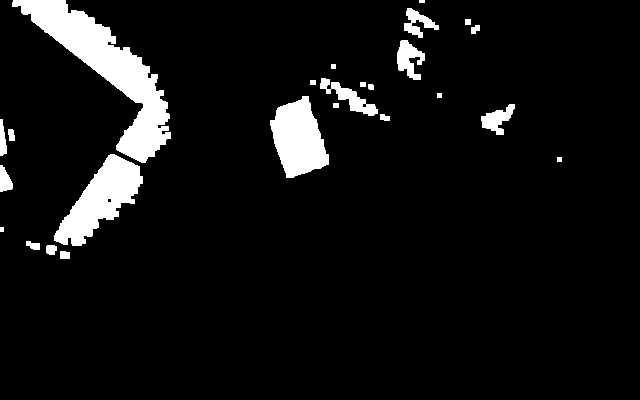

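```bash
python3 -c "
from h import *
plan([0.54,-0.09,0.25],-10,0)"
```

```text
from [0.4593 0.2405 0.2512] rot deg [38. -0. -0.] flip 1 rows 7
[0.02,-4.71,-1.2,0.095,-0,-0]
[0.01,-4.8,-0.74,0.094,-0,-0]
[0.02,-4.86,-0.29,0.095,-0,-0]
[0.01,-4.85,0.17,0.095,-0,-0]
[0.02,-4.82,0.64,0.094,-0,-0]
[0.01,-4.74,1.08,0.095,-0.001,-0]
[0.02,-4.61,1.52,0.094,0,-0]
```

```bash
python3 -m crank '[[[0,-4.7,-1.2,0.095,0,0],[0,-4.8,-0.7,0.094,0,0],[0,-4.9,-0.3,0.095,0,0],[0,-4.8,0.2,0.095,0,0],[0,-4.8,0.6,0.094,0,0],[0,-4.7,1.1,0.095,0,0],[0,-4.6,1.5,0.094,0,0],[0,0,0,0,0,0]]]'
python3 - <<'E'
from h import *
shot("wrist","w2");
E
```

```text
time_s: 2.55
tcp_pos: [0.541, -0.0902, 0.3098]
tool_rot: [-177.4, 90.0, 172.5]
contact_force: [-0.2, 0.5, -0.7]
finger_gap: 0.999
```

View pics/w2.png

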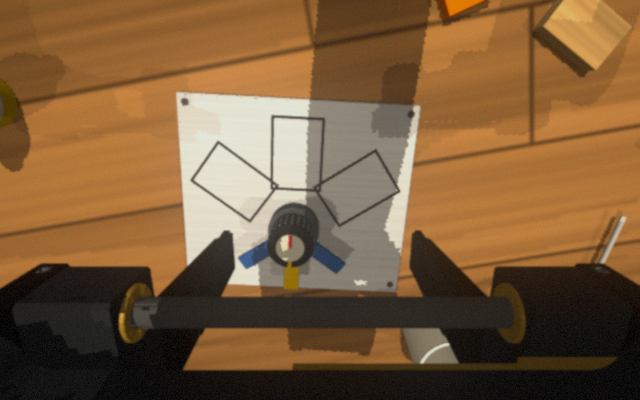

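```bash
cat >> h.py <<'E'
def outlines(p,c,z=0.008):
    g=cv2.cvtColor(p,cv2.COLOR_RGB2GRAY); g=cv2.resize(g,None,fx=3,fy=3,interpolation=cv2.INTER_CUBIC)
    m=cv2.adaptiveThreshold(g,255,cv2.ADAPTIVE_THRESH_MEAN_C,cv2.THRESH_BINARY_INV,31,12)
    m=cv2.morphologyEx(m,cv2.MORPH_CLOSE,np.ones((3,3),np.uint8))
    out=[]
    for q in cv2.findContours(m,cv2.RETR_LIST,cv2.CHAIN_APPROX_NONE)[0]:
        if cv2.contourArea(q)<3000: continue
        w=toplane(c,(q[:,0,:]+0.5)/3-0.5,z)[:,:2].astype(np.float32)*1000
        (cx,cy),(a,b),ang=cv2.minAreaRect(w)
        if b>a: a,b,ang=b,a,ang+90
        ang=(ang+90)%180-90; fill=cv2.contourArea(w)/(a*b)
        if 72<a<95 and 48<b<70: out.append((round(cx/1000,4),round(cy/1000,4),round(a,1),round(b,1),round(ang,1),round(fill,2)))
    return out
E
python3 - <<'E'
from h import *
p,d,c=shot("wrist")
for o in outlines(p,c): print(o)
# bolts
co=np.array([[178,93],[420,106],[397,291],[188,283]]);print(toplane(c,co,.008).round(4))
print(toplane(c,[[290,243]],.072))
pt,_,ct=shot("top")
w=cv2.inRange(pt,(150,150,150),(255,255,255));
E
```

```text
(0.5768, -0.0543, 81.3, 54.9, -68.3, 0.96)
(0.5441, -0.1944, 80.5, 54.6, 41.9, 0.97)
(0.524, -0.1158, 80.8, 54.8, -13.3, 0.96)
[[ 0.4354 -0.2286  0.008 ]
 [ 0.4948  0.03    0.008 ]
 [ 0.7216 -0.0208  0.008 ]
 [ 0.6635 -0.2842  0.008 ]]
[[ 0.60351262 -0.13244517  0.072     ]]
```

```bash
python3 -c "
from h import *
plan([0.4445,0.2007,0.07],46,0,1,adv=.072)"
```

```text
from [ 0.5404 -0.0877  0.238 ] rot deg [-55.8  -0.   -0. ] flip 1 rows 7
[2.4,3.82,-2.05,-0.139,-0,-0]
[2.41,4.08,-1.51,-0.139,-0,-0]
[2.4,4.24,-0.92,-0.14,-0,-0]
[2.4,4.33,-0.33,-0.139,-0,-0.001]
[2.4,4.33,0.28,-0.139,-0,0]
[2.4,4.25,0.88,-0.139,-0,0]
[2.4,4.09,1.45,-0.14,-0,0]
```

```bash
python3 -m crank '[[[2.4,3.8,-2,-0.139,0,0],[2.4,4.1,-1.5,-0.139,0,0],[2.4,4.2,-0.9,-0.14,0,0],[2.4,4.3,-0.3,-0.139,0,0],[2.4,4.3,0.3,-0.139,0,0],[2.4,4.3,0.9,-0.139,0,0],[2.4,4.1,1.5,-0.14,0,0],[0,0,0,0,0,0]]]' 0
python3 - <<'E'
from h import *
p,d,c=shot("wrist","w3"); print(rects(p,c,"pale",box=(150,0,500,300)))
plan([0.4445,0.2007,0.009],46,0,1,adv=.072)
E
```

```text
time_s: 3.7
tcp_pos: [0.4436, 0.2022, 0.1401]
tool_rot: [145.8, 89.7, -167.9]
contact_force: [0.1, -0.4, -0.9]
finger_gap: 1.0
[(0.4755, 0.2153, 27.6, 15.2, -43.7, 0.76, [302.0, 264.0]), (0.4344, 0.1891, 50.9, 44.5, -43.7, 0.9, [318.0, 194.0]), (0.3814, 0.2271, 49.3, 15.4, -86.9, 0.55, [420.0, 183.0]), (0.3643, 0.2438, 65.4, 25.9, -62.2, 0.45, [460.0, 182.0]), (0.3368, 0.1807, 60.8, 19.7, 21.8, 0.39, [433.0, 79.0])]
from [0.445  0.2012 0.0694] rot deg [ 0.2 -0.1 -0. ] flip 1 rows 2
[3.02,0,-0.04,0.001,-0.001,-0]
[3.02,0,-0.03,0.002,-0.001,-0.001]
```

View pics/w3.png

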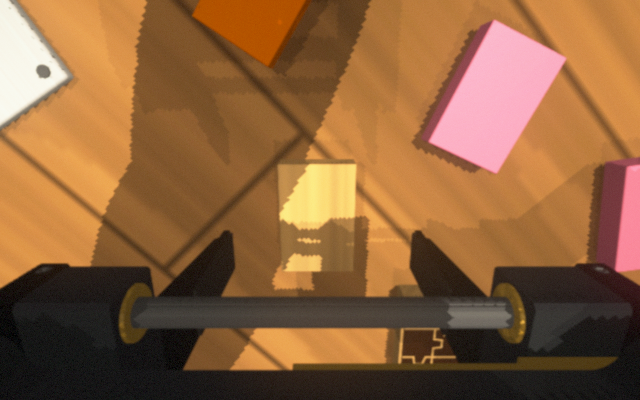

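```bash
python3 -m crank '[[[3,0,0,0,0,0],[3,0,0,0,0,0],[0,0,0,0,0,0]]]' 0; python3 -m crank '[[[0,0,0,0,0,0],[0,0,0,0,0,0],[0,0,0,0,0,0],[0,0,0,0,0,0],[0,0,0,0,0,0],[0,0,0,0,0,0]]]' 255 40;  python3 -c "
from h import *
plan([0.4445,0.2007,0.07],46,0,1,adv=.072)
plan([0.577,-0.0541,0.08],-68.3,0,1,adv=.072)"
```

```text
time_s: 4.12
tcp_pos: [0.4457, 0.1987, 0.081]
tool_rot: [154.1, 89.8, -160.0]
contact_force: [-0.0, -0.6, -0.0]
finger_gap: 0.998
time_s: 4.88
tcp_pos: [0.447, 0.1994, 0.0824]
tool_rot: [50.3, 90.0, 96.2]
contact_force: [-0.1, 0.7, 1.3]
finger_gap: 0.52
from [0.447  0.1994 0.0104] rot deg [-0.1  0.  -0. ] flip 1 rows 2
[-2.98,0.14,-0.04,-0.001,0,-0]
[-2.98,0.13,-0.04,-0.001,0,-0]
from [0.447  0.1994 0.0104] rot deg [114.2  -0.   -0. ] flip 1 rows 12
[-0.58,-2.25,-0.76,0.166,-0,-0]
[-0.58,-2.34,-0.38,0.166,-0,-0]
[-0.58,-2.38,0.01,0.166,-0,-0]
[-0.58,-2.34,0.4,0.166,-0,-0]
[-0.58,-2.24,0.78,0.167,-0,-0]
[-0.58,-2.08,1.15,0.166,-0,-0]
[-0.58,-1.86,1.47,0.166,-0,-0]
[-0.58,-1.59,1.76,0.166,-0,-0]
[-0.58,-1.28,2,0.166,-0,-0]
[-0.58,-0.93,2.18,0.166,-0,-0]
[-0.58,-0.56,2.31,0.166,-0,-0]
[-0.58,-0.16,2.37,0.166,-0,-0]
```

```bash
python3 -m crank '[[[-3,0,0,0,0,0],[-3,0,0,0,0,0],[0,0,0,0,0,0]]]';  python3 -c "
from h import *
plan([0.577,-0.0541,0.07],-68.3,0,1,N=12,adv=.072)"
```

```text
time_s: 5.25
tcp_pos: [0.4485, 0.1998, 0.1445]
tool_rot: [-28.7, 89.7, 17.2]
contact_force: [0.6, 0.5, -0.6]
finger_gap: 0.523
from [0.4489 0.2    0.0725] rot deg [114.2   0.3  -0.2] flip 1 rows 12
[0.02,-2.24,-0.77,0.166,0,-0]
[0.03,-2.33,-0.4,0.166,0.001,-0.001]
[0.02,-2.37,0,0.166,0,0]
[0.03,-2.34,0.39,0.166,0.001,-0]
[0.02,-2.24,0.77,0.167,0,-0]
[0.03,-2.09,1.14,0.166,0.001,-0.001]
[0.02,-1.86,1.46,0.166,0,0]
[0.03,-1.6,1.75,0.166,0.001,-0]
[0.02,-1.29,1.99,0.166,0,-0]
[0.03,-0.95,2.18,0.166,0.001,-0.001]
[0.02,-0.57,2.31,0.166,0,0]
[0.02,-0.18,2.36,0.166,0.001,-0]
```

```bash
python3 -m crank '[[[0,-2.2,-0.8,0.166,0,0],[0,-2.3,-0.4,0.166,0,0],[0,-2.4,0,0.166,0,0],[0,-2.3,0.4,0.166,0,0],[0,-2.2,0.8,0.166,0,0],[0,-2.1,1.1,0.166,0,0],[0,-1.9,1.5,0.166,0,0],[0,-1.6,1.7,0.166,0,0],[0,-1.3,2,0.166,0,0]]]'; python3 -m crank '[[[0,-0.9,2.2,0.166,0,0],[0,-0.6,2.3,0.166,0,0],[0,-0.2,2.4,0.166,0,0],[0,0,0,0,0,0],[0,0,0,0,0,0]]]'; python3 -c "
from h import *
p,d,c=shot('wrist','w4')
plan([0.577,-0.0541,0.019],-68.3,0,1,N=2,adv=.072)
plan([0.577,-0.0541,0.019],-68.3,0,1,N=2,adv=.072)"
```

```text
time_s: 6.38
tcp_pos: [0.5418, 0.0088, 0.1399]
tool_rot: [-145.1, 89.8, 174.9]
contact_force: [-0.1, 0.2, -1.3]
finger_gap: 0.522
time_s: 7.0
tcp_pos: [0.574, -0.054, 0.1407]
tool_rot: [-128.2, 89.8, 163.6]
contact_force: [0.2, 0.5, -1.3]
finger_gap: 0.522
from [ 0.5739 -0.0537  0.069 ] rot deg [ 0.2 -0.1  0.1] flip 1 rows 2
[2.5,0.13,0.07,0.002,-0.001,0.001]
[2.5,0.14,0.07,0.001,-0,0.001]
from [ 0.5739 -0.0537  0.069 ] rot deg [ 0.2 -0.1  0.1] flip 1 rows 2
[2.5,0.13,0.07,0.002,-0.001,0.001]
[2.5,0.14,0.07,0.001,-0,0.001]
```

View pics/w4.png

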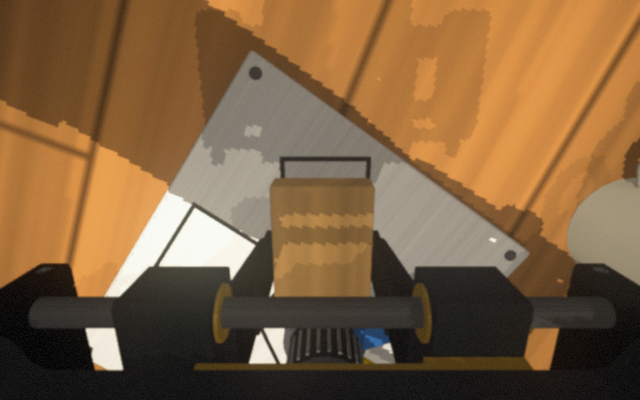

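```bash
python3 -m crank '[[[0,0.25,0.15,0,0,0],[2.2,0,0,0,0,0],[2.2,0,0,0,0,0],[0,0,0,0,0,0],[0,0,0,0,0,0]]]';  python3 -c "
from h import *
plan([0.577,-0.0541,0.0195],-68.3,0,1,N=1,adv=.072)
shot('wrist'); print(toolR()[1]); plan([0.577,-0.0541,0.0195],-68.3,0,1,N=1,adv=.072)"
```

```text
time_s: 7.68
tcp_pos: [0.5783, -0.0547, 0.0991]
tool_rot: [57.9, 89.9, -10.2]
contact_force: [-1.3, -0.3, -1.0]
finger_gap: 0.521
from [ 0.5784 -0.0547  0.0271] rot deg [ 0.1  0.  -0.1] flip 1 rows 1
[0.76,-0.1,-0.11,0.002,0.001,-0.001]
[ 0.57859398 -0.05483988  0.09948807]
from [ 0.5787 -0.0549  0.0275] rot deg [ 0.1  0.1 -0.1] flip 1 rows 1
[0.8,-0.12,-0.13,0.002,0.001,-0.002]
```

```bash
python3 -m crank '[[[0.8,-0.1,-0.1,0,0,0],[0,0,0,0,0,0],[0,0,0,0,0,0]]]'; python3 -m crank '[[[0,0,0,0,0,0],[0,0,0,0,0,0],[0,0,0,0,0,0],[0,0,0,0,0,0],[-3,0,0,0,0,0],[-3,0,0,0,0,0],[-3,0,-3,0,0,0],[-3,0,-3,0,0,0],[-3,0,-3,0,0,0],[0,0,0,0,0,0]]]' 0; python3 -c "
from h import *
p,d,c=shot('wrist','w5')
print(rects(p,c,'pale',z=.026,box=(200,0,450,300)),outlines(p,c))"
```

```text
time_s: 8.1
tcp_pos: [0.5766, -0.0544, 0.0904]
tool_rot: [68.7, 90.0, 0.4]
contact_force: [-0.5, 0.7, 0.1]
finger_gap: 0.521
time_s: 9.35
tcp_pos: [0.5441, 0.0304, 0.2434]
tool_rot: [65.7, 89.7, -2.4]
contact_force: [0.0, 0.2, 0.5]
finger_gap: 1.0
[(0.5738, -0.05, 66.7, 54.3, -68.3, 0.78, [315.0, 268.0]), (0.4667, -0.0516, 44.9, 23.2, 83.4, 0.62, [213.0, 227.0]), (0.5198, -0.0075, 65.4, 61.6, 77.0, 0.66, [283.0, 205.0])] [(0.5439, -0.1945, 81.3, 56.2, 41.3, 0.83), (0.577, -0.0547, 82.2, 55.0, -68.5, 0.96)]
```

View pics/w5.png

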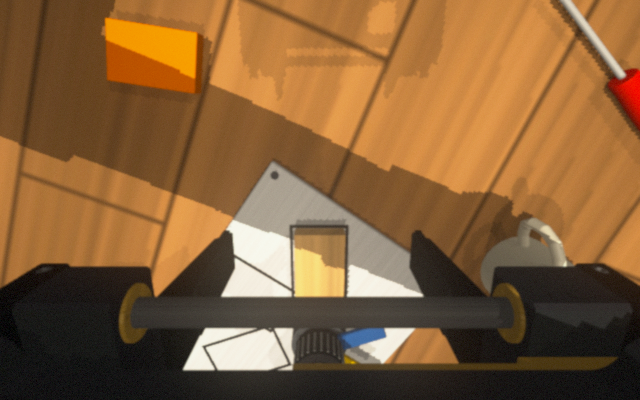

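```bash
python3 -c "
from h import *
plan([0.40,0.28,0.16],45.9,0,1,adv=.072)"
```

```text
from [0.5437 0.0296 0.1694] rot deg [-114.     0.2   -0. ] flip 1 rows 12
[0.07,-0.33,-2.38,-0.166,0,-0]
[0.08,0.06,-2.41,-0.166,0.001,0]
[0.07,0.46,-2.35,-0.166,-0,-0]
[0.08,0.84,-2.26,-0.165,0,-0]
[0.08,1.21,-2.08,-0.166,0,-0]
[0.07,1.53,-1.85,-0.166,0.001,0]
[0.08,1.81,-1.58,-0.166,-0,-0]
[0.08,2.06,-1.25,-0.166,0,-0]
[0.08,2.23,-0.9,-0.166,0.001,0]
[0.08,2.35,-0.52,-0.166,-0,-0]
[0.08,2.4,-0.12,-0.165,0,-0]
[0.07,2.39,0.28,-0.166,0,-0]
```

```bash
python3 -m crank '[[[0.1,-0.3,-2.4,-0.166,0,0],[0.1,0.1,-2.4,-0.166,0,0],[0.1,0.5,-2.3,-0.166,0,0],[0.1,0.8,-2.3,-0.166,0,0],[0.1,1.2,-2.1,-0.166,0,0],[0.1,1.5,-1.9,-0.166,0,0],[0.1,1.8,-1.6,-0.166,0,0],[0.1,2.1,-1.3,-0.166,0,0]]]'; python3 -m crank '[[[0.1,2.2,-0.9,-0.166,0,0],[0.1,2.4,-0.5,-0.166,0,0],[0.1,2.4,-0.1,-0.166,0,0],[0,2.4,0.3,-0.166,0,0],[0,0,0,0,0,0],[0,0,0,0,0,0]]]'; python3 -c "
from h import *
p,d,c=shot('wrist','w6')
print(rects(p,c,'brown',box=(200,50,500,290)))"
```

```text
time_s: 10.4
tcp_pos: [0.4463, 0.1963, 0.2302]
tool_rot: [-163.0, 89.8, -154.9]
contact_force: [0.1, -0.5, -0.5]
finger_gap: 1.005
time_s: 11.15
tcp_pos: [0.3996, 0.2799, 0.2281]
tool_rot: [179.2, 89.9, -135.0]
contact_force: [0.3, -0.2, 1.0]
finger_gap: 0.999
[(0.381, 0.4157, 87.7, 44.3, 84.0, 0.58, [436.0, 266.0]), (0.5247, 0.2635, 65.9, 32.9, 40.0, 0.75, [217.0, 263.0]), (0.4502, 0.3283, 69.1, 44.2, 46.3, 0.97, [319.0, 254.0])]
```

View pics/w6.png

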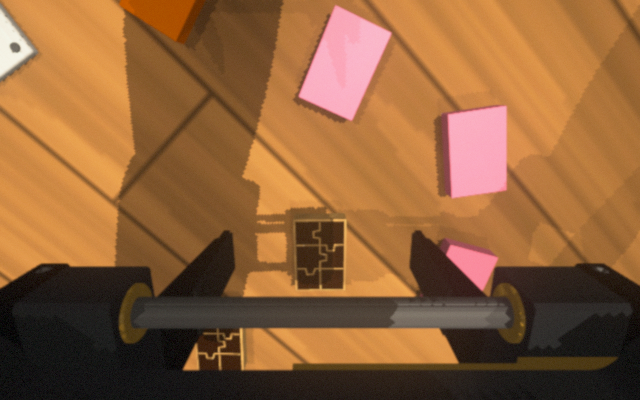

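```bash
python3 -c "
from h import *
plan([0.4419,0.3196,0.07],46,20,1,adv=.072)"
```

```text
from [0.3997 0.2798 0.1564] rot deg [ -0.2 -20.1   0. ] flip 1 rows 3
[2.93,-0.09,1.1,-0.001,-0.117,0]
[3.13,-0.08,0.75,-0.002,-0.117,0.001]
[3.3,-0.1,0.37,-0.001,-0.116,-0]
```

```bash
python3 -m crank '[[[2.9,-0.1,1.1,0,-0.117,0],[3.1,-0.1,0.75,0,-0.117,0],[3.3,-0.1,0.4,0,-0.117,0],[0,0,0,0,0,0],[0,0,0,0,0,0]]]'; python3 -c "
from h import *
shot('wrist','w7')
plan([0.4419,0.3196,0.0115],46,20,1,adv=.072)"
```

```text
time_s: 11.82
tcp_pos: [0.4259, 0.3027, 0.1405]
tool_rot: [-0.1, 69.9, 45.8]
contact_force: [-0.1, -0.4, -0.1]
finger_gap: 0.999
from [0.4436 0.3209 0.0736] rot deg [-0.1  0.2  0.1] flip 1 rows 2
[2.88,0.01,-1.16,-0.001,0.002,0.001]
[2.88,0.02,-1.15,-0.001,0.002,0.001]
```

View pics/w7.png

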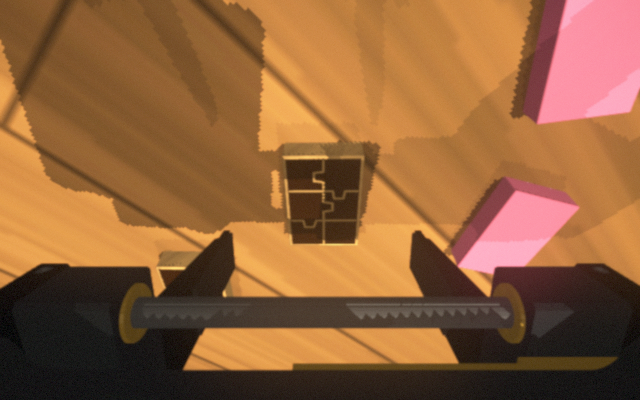

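```bash
python3 -m crank '[[[2.9,0,-1.15,0,0,0],[2.9,0,-1.15,0,0,0],[0,0,0,0,0,0],[0,0,0,0,0,0]]]' 0; python3 -m crank '[[[0,0,0,0,0,0],[0,0,0,0,0,0],[0,0,0,0,0,0],[0,0,0,0,0,0],[0,0,0,0,0,0],[0,0,0,0,0,0]]]' 255 40;  python3 -c "
from h import *
R,p=toolR();print(p+R[:,0]*.072)
plan([0.4419,0.3196,0.09],46,-70,1,adv=.072)"
```

```text
time_s: 12.38
tcp_pos: [0.4248, 0.3022, 0.0785]
tool_rot: [-0.1, 69.8, 45.8]
contact_force: [0.0, 0.3, -0.3]
finger_gap: 0.998
time_s: 13.12
tcp_pos: [0.4239, 0.3017, 0.0769]
tool_rot: [-0.0, 69.9, 45.9]
contact_force: [-0.9, -0.2, 1.4]
finger_gap: 0.518
[0.44111718 0.31947066 0.00934391]
from [0.4411 0.3195 0.0093] rot deg [-0.1 90.1 -0. ] flip 1 rows 10
[-0.67,-0,1.41,-0,0.157,-0]
[-0.7,-0.01,1.29,-0,0.158,-0]
[-0.72,-0,1.17,-0,0.157,-0]
[-0.71,-0.01,1.03,-0.001,0.157,-0]
[-0.69,0,0.92,0,0.157,-0]
[-0.64,-0,0.79,0,0.158,-0]
[-0.58,-0.01,0.68,0,0.157,-0.001]
[-0.51,-0,0.59,-0,0.157,0]
[-0.41,-0.01,0.49,-0,0.158,0]
[-0.31,-0,0.43,-0.001,0.157,0]
```

```bash
python3 -m crank '[[[-3.8,0,1.4,0,0,0],[0,0,0,0,0,0]]]'; python3 -c "
from h import *
plan([0.4419,0.3196,0.09],46,-70,1,adv=.072)"
```

```text
time_s: 13.38
tcp_pos: [0.4257, 0.3026, 0.1205]
tool_rot: [-0.4, 69.5, 45.6]
contact_force: [-0.4, -0.6, -0.4]
finger_gap: 0.525
from [0.4433 0.3206 0.053 ] rot deg [-0.2 90.5  0.1] flip 1 rows 10
[-0.26,0,1.25,-0,0.158,0]
[-0.28,0,1.18,-0.001,0.158,0]
[-0.28,0.01,1.13,0,0.158,0]
[-0.28,-0,1.08,-0,0.157,0.001]
[-0.26,-0,1.01,-0,0.158,-0]
[-0.23,0,0.96,-0.001,0.158,-0]
[-0.21,0,0.92,0,0.158,-0]
[-0.17,0.01,0.86,-0,0.158,0]
[-0.13,-0,0.83,-0,0.158,0]
[-0.07,0,0.8,-0.001,0.158,0]
```

```bash
python3 -m crank '[[[-0.26,0,1.25,0,0.158,0],[-0.28,0,1.2,0,0.158,0],[-0.28,0,1.1,0,0.158,0],[-0.28,0,1.1,0,0.157,0],[-0.26,0,1,0,0.158,0],[-0.23,0,0.95,0,0.158,0]]]'; python3 -m crank '[[[-0.2,0,0.9,0,0.158,0],[-0.17,0,0.85,0,0.158,0],[-0.13,0,0.85,0,0.158,0],[-0.07,0,0.8,0,0.158,0],[0,0,0,0,0,0],[0,0,0,0,0,0]]]'; python3 -c "
from h import *
shot('scene','s1');shot('wrist','w8');print(manip.read_state()['joints'].round(1))
plan([0.4419,0.3196,0.053],46,-70,1,adv=.072)"
```

```text
time_s: 14.12
tcp_pos: [0.4686, 0.3481, 0.1304]
tool_rot: [180.0, 55.5, -134.1]
contact_force: [1.1, -0.5, -0.2]
finger_gap: 0.524
time_s: 14.88
tcp_pos: [0.4868, 0.3667, 0.1104]
tool_rot: [180.0, 19.7, -134.1]
contact_force: [0.3, 0.7, -1.3]
finger_gap: 0.521
[  35.4   43.8   78.6  -12.4  126.8 -101.1]
from [0.4401 0.3183 0.0878] rot deg [-0.1 -0.2 -0.1] flip 1 rows 1
[0.98,-0.03,3.33,-0.001,-0.003,-0.001]
```

View pics/s1.png

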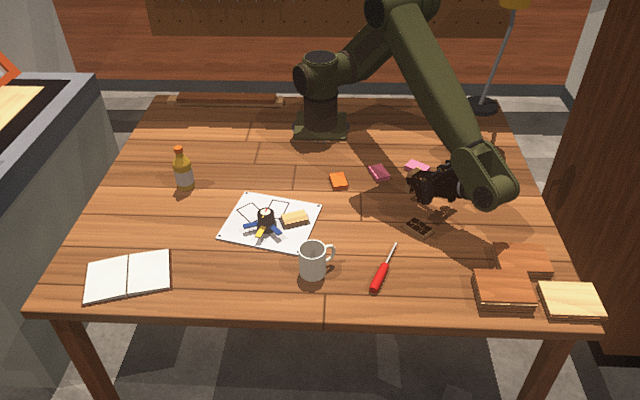

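View pics/w8.png

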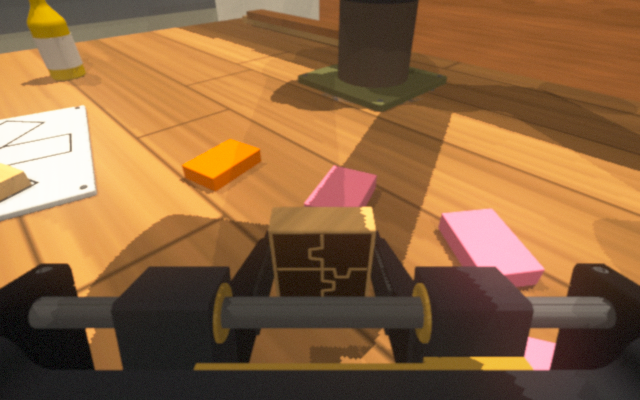

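```bash
python3 -m crank '[[[0.6,0,1.6,0,0,0],[0.4,0,1.6,0,0,0],[0,0,0,0,0,0],[0,0,0,0,0,0]]]'; python3 -c "
from h import *
R=[];
for i in range(4):
    shot('wrist'); r,p=toolR(); R.append(p+r[:,0]*.072)
print(np.mean(R,0),np.std(R,0)); plan([0.4419,0.3196,0.0515],46,-70,1,adv=.072)"
```

```text
time_s: 15.48
tcp_pos: [0.4878, 0.3678, 0.077]
tool_rot: [180.0, 19.6, -134.1]
contact_force: [-0.1, 0.2, -0.2]
finger_gap: 0.522
[0.44086854 0.31924108 0.05333878] [5.45209089e-05 3.28679131e-05 1.27556182e-04]
from [0.4409 0.3193 0.0535] rot deg [-0.  -0.3 -0.1] flip 1 rows 1
[-0.02,-0.04,0.18,-0.001,-0.005,-0.001]
```

```bash
python3 -m crank '[[[0,0,0.15,0,0,0],[0,0,0.1,0,0,0],[0,0,0,0,0,0]]]'; python3 -m crank '[[[0,0,0,0,0,0],[0,0,0,0,0,0],[0,0,0,0,0,0],[0,0,0,0,0,0],[-3,0,0,0,0,0],[-3,0,0,0,0,0],[-4,0,0,0,0,0],[0,0,0,0,0,0]]]' 0;python3 -c "
from h import *
shot('wrist','w9')"
```

```text
time_s: 16.05
tcp_pos: [0.4885, 0.3684, 0.075]
tool_rot: [180.0, 19.6, -134.1]
contact_force: [-0.0, 0.5, -0.2]
finger_gap: 0.522
time_s: 17.05
tcp_pos: [0.5554, 0.4375, 0.11]
tool_rot: [-180.0, 19.9, -134.1]
contact_force: [-0.7, 0.1, -0.7]
finger_gap: 0.999
```

View pics/w9.png

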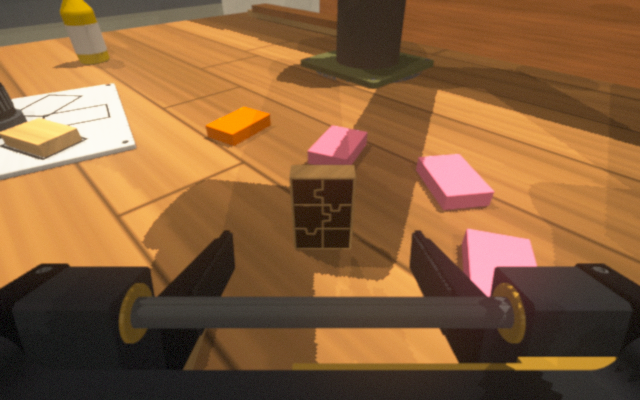

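```bash
python3 -c "
from h import *
plan([0.50,0.38,0.16],46,-50,1,adv=.075)"
```

```text
from [0.5054 0.3859 0.0835] rot deg [ -0.1 -20.3  -0.1] flip 1 rows 3
[-0.56,-0.01,-3.37,-0,-0.118,-0]
[-0.84,-0,-3.28,-0.001,-0.118,-0.001]
[-1.13,-0.01,-3.16,-0,-0.118,-0]
```

```bash
python3 -m crank '[[[-0.6,0,-3.4,0,-0.118,0],[-0.8,0,-3.3,0,-0.118,0],[-1.1,0,-3.2,0,-0.118,0],[0,0,0,0,0,0]]]'; python3 -c "
from h import *
plan([0.44,0.318,0.13],46,42,1,adv=.075)"
```

```text
time_s: 17.6
tcp_pos: [0.5391, 0.4203, 0.2141]
tool_rot: [-179.9, 40.4, -134.0]
contact_force: [0.2, -0.4, 0.0]
finger_gap: 0.999
from [0.4994 0.3792 0.1656] rot deg [ -0.1 -91.6   0.1] flip 1 rows 10
[0.98,-0,-1.48,-0,-0.16,0]
[0.92,-0,-1.61,-0,-0.16,0]
[0.84,-0,-1.74,-0.001,-0.16,0.001]
[0.75,-0,-1.85,0,-0.16,-0]
[0.63,-0,-1.94,-0,-0.16,-0]
[0.51,-0,-2.02,-0.001,-0.16,0]
[0.37,-0,-2.08,0,-0.16,0]
[0.22,-0,-2.11,-0,-0.16,0]
[0.08,-0,-2.12,-0,-0.16,0]
[-0.07,-0,-2.1,-0,-0.16,0.001]
```

```bash
python3 -m crank '[[[1,0,-1.5,0,-0.16,0],[0.9,0,-1.6,0,-0.16,0],[0.8,0,-1.7,0,-0.16,0],[0.7,0,-1.9,0,-0.16,0],[0.6,0,-1.9,0,-0.16,0],[0.5,0,-2,0,-0.16,0],[0.4,0,-2.1,0,-0.16,0],[0.2,0,-2.1,0,-0.16,0],[0.1,0,-2.1,0,-0.16,0],[-0.1,0,-2.1,0,-0.16,0]]]';python3 -m crank '[[[0,0,0,0,0,0],[0,0,0,0,0,0]]]'; python3 -c "
from h import *
shot('wrist','w10'); shot('top','t10'); print(manip.read_state()['joints'].round(1))
plan([0.4412,0.3195,0.062],46,42,1,adv=.075)"
```

```text
time_s: 18.85
tcp_pos: [0.4037, 0.2816, 0.1805]
tool_rot: [0.0, 48.3, 45.9]
contact_force: [-1.2, 1.0, -0.3]
finger_gap: 0.997
time_s: 19.1
tcp_pos: [0.4063, 0.283, 0.1838]
tool_rot: [-0.0, 48.5, 45.9]
contact_force: [0.8, -0.5, -0.5]
finger_gap: 1.002
[  21.9  -24.7  138.8   31.9   30.8 -136.6]
from [0.4421 0.3196 0.1295] rot deg [ 0.  -0.3  0.1] flip 1 rows 2
[2.5,0.03,-2.29,0,-0.003,0.001]
[2.49,0.02,-2.29,0,-0.002,0.001]
```

View pics/w10.png

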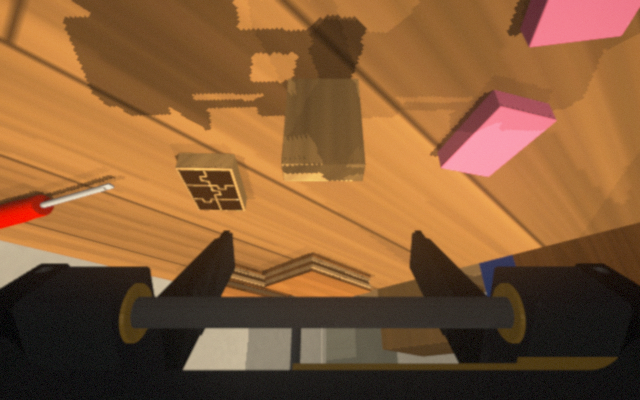

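```bash
python3 -m crank '[[[2.5,0,-2.3,0,0,0],[2.5,0,-2.3,0,0,0],[0,0,0,0,0,0],[0,0,0,0,0,0]]]' 0; python3 -m crank '[[[0,0,0,0,0,0],[0,0,0,0,0,0],[0,0,0,0,0,0],[0,0,0,0,0,0],[0,0,0,0,0,0],[0,0,0,0,0,0]]]' 255 40; python3 -m crank '[[[-3,0,2.7,0,0,0],[-1.5,0,1.4,0,0,0],[0,0,0,0,0,0]]]'; python3 -c "
from h import *
shot('wrist','w11')
plan([0.46,0.34,0.07],46,-42,1,adv=.075)"
```

```text
time_s: 19.7
tcp_pos: [0.4062, 0.2828, 0.1171]
tool_rot: [-0.1, 48.3, 45.9]
contact_force: [0.9, 0.7, 1.3]
finger_gap: 1.002
time_s: 20.45
tcp_pos: [0.4046, 0.2818, 0.115]
tool_rot: [0.0, 48.4, 45.9]
contact_force: [0.0, -0.6, 0.5]
finger_gap: 0.526
time_s: 20.82
tcp_pos: [0.4061, 0.2828, 0.1781]
tool_rot: [-0.2, 48.2, 45.8]
contact_force: [-0.1, -0.2, -1.2]
finger_gap: 0.522
from [0.4399 0.3182 0.1201] rot deg [-0.1 83.6  0. ] flip 1 rows 9
[0.73,0.01,1.09,-0,0.162,0]
[0.75,0.01,1.19,-0,0.162,0]
[0.74,0,1.3,-0,0.163,0]
[0.72,0.01,1.39,-0.001,0.162,0]
[0.67,0.01,1.5,0,0.162,0]
[0.63,0.01,1.59,-0,0.162,0]
[0.56,0,1.66,-0,0.162,0]
[0.48,0.01,1.74,-0,0.163,0]
[0.39,0.01,1.78,-0.001,0.162,0]
```

View pics/w11.png

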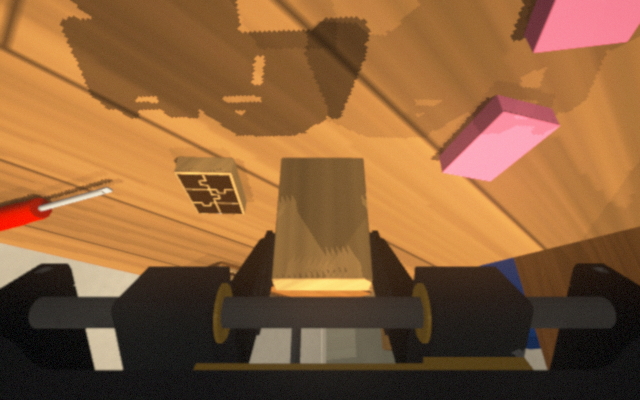

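```bash
python3 -m crank '[[[0.7,0,1.1,0,0.17,0],[0.75,0,1.2,0,0.17,0],[0.75,0,1.3,0,0.17,0],[0.7,0,1.4,0,0.17,0],[0.7,0,1.5,0,0.17,0],[0.6,0,1.6,0,0.17,0],[0.55,0,1.7,0,0.17,0],[0.5,0,1.7,0,0.17,0],[0.4,0,1.8,0,0.17,0]]]';python3 -m crank '[[[0,0,0,0,0,0],[0,0,0,0,0,0]]]'; python3 -c "
from h import *
shot('wrist','w12'); print(manip.read_state()['joints'].round(1))
plan([0.46,0.34,0.014],46,-47,1,adv=.075)"
```

```text
time_s: 22.0
tcp_pos: [0.4935, 0.3741, 0.1191]
tool_rot: [179.8, 43.5, -134.2]
contact_force: [0.0, -0.1, 0.0]
finger_gap: 0.522
time_s: 22.25
tcp_pos: [0.4931, 0.3734, 0.1207]
tool_rot: [179.9, 43.9, -134.1]
contact_force: [0.7, 0.4, 0.9]
finger_gap: 0.525
[  34.9   33.6   84.7   -8.2  106.9 -100.1]
from [0.4559 0.3349 0.0702] rot deg [-0.1  1.1 -0.1] flip 1 rows 2
[1.72,0.04,2.32,-0,0.009,-0.001]
[1.7,0.04,2.33,-0.001,0.009,-0]
```

View pics/w12.png

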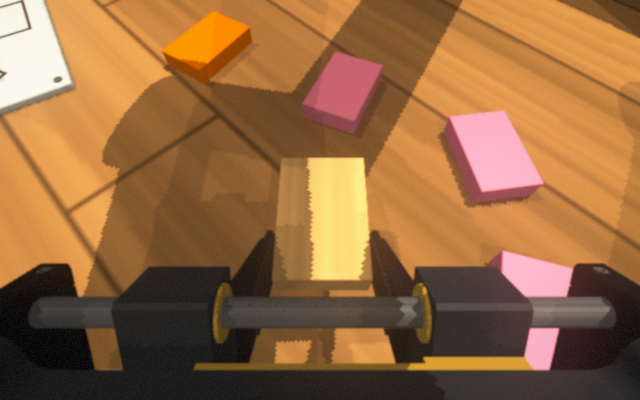

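```bash
python3 -m crank '[[[1.7,0,2.3,0,0.008,0],[1.6,0,2.2,0,0,0],[0,0,0,0,0,0],[0,0,0,0,0,0]]]'; python3 -c "
from h import *
print(manip.read_state()['contact_force'])
plan([0.46,0.34,0.011],46,-46,1,adv=.075)"
```

```text
time_s: 22.8
tcp_pos: [0.4992, 0.3792, 0.0689]
tool_rot: [-180.0, 43.7, -134.1]
contact_force: [0.5, 0.3, -0.6]
finger_gap: 0.525
[ 0.51004823  0.28053618 -0.61899723]
from [0.4615 0.3402 0.0171] rot deg [-0.1 -0.3 -0.1] flip 1 rows 1
[0.51,0.1,0.31,-0.002,-0.006,-0.001]
```

```bash
python3 -m crank '[[[0.35,0,0.35,0,0,0],[0,0,0,0,0,0],[0,0,0,0,0,0]]]'; python3 -m crank '[[[0,0,0,0,0,0],[0,0,0,0,0,0],[0,0,0,0,0,0],[0,0,0,0,0,0],[-3,0,0,0,0,0],[-4,0,0,0,0,0],[-5,0,0,0,0,0],[0,0,0,0,0,0]]]' 0;python3 -c "
from h import *
p,d,c=shot('wrist','w13'); print(rects(p,c,'pale',box=(200,50,450,280)))
plan([0.43,0.31,0.09],46,0,1,adv=.072)"
```

```text
time_s: 23.18
tcp_pos: [0.4994, 0.3794, 0.0635]
tool_rot: [-179.9, 43.5, -134.1]
contact_force: [1.2, 1.3, 5.8]
finger_gap: 0.525
time_s: 24.18
tcp_pos: [0.5614, 0.4434, 0.147]
tool_rot: [-179.9, 43.9, -134.0]
contact_force: [-1.1, 1.0, -0.2]
finger_gap: 0.997
[(0.4442, 0.399, 88.4, 36.6, -89.6, 0.49, [396.0, 216.0]), (0.386, 0.3992, 94.1, 29.1, 35.8, 0.52, [433.0, 174.0]), (0.4506, 0.3306, 80.4, 50.0, 49.0, 0.75, [327.0, 171.0])]
from [0.5238 0.4048 0.0949] rot deg [ -0.1 -46.3  -0. ] flip 1 rows 5
[2.09,0.03,-2.93,-0,-0.162,-0]
[1.78,0.03,-3.23,-0.001,-0.161,0]
[1.42,0.03,-3.48,0,-0.162,-0]
[1.04,0.03,-3.65,-0,-0.162,-0]
[0.62,0.03,-3.78,-0,-0.161,-0]
```

View pics/w13.png

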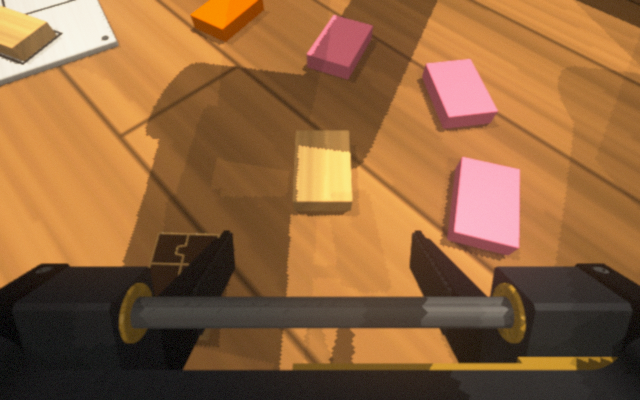

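```bash
python3 -c "
from h import *
plan([0.40,0.28,0.14],46,0,1,adv=.072)"
```

```text
from [0.5238 0.4048 0.0949] rot deg [ -0.1 -46.3  -0. ] flip 1 rows 5
[2.01,0.04,-4.24,-0,-0.162,-0]
[1.49,0.04,-4.51,-0.001,-0.161,0]
[0.94,0.05,-4.69,0,-0.162,-0]
[0.36,0.05,-4.78,-0,-0.162,-0]
[-0.24,0.04,-4.78,-0,-0.161,-0]
```

```bash
python3 -m crank '[[[2,0,-4.2,0,-0.162,0],[1.5,0,-4.5,0,-0.162,0],[0.9,0,-4.7,0,-0.162,0],[0.4,0,-4.8,0,-0.162,0],[-0.2,0,-4.8,0,-0.162,0],[0,0,0,0,0,0],[0,0,0,0,0,0]]]'; python3 -c "
from h import *
p,d,c=shot('wrist','w14'); print(rects(p,c,'pale',box=(200,50,450,295),show='m14'))
p,d,c=shot('top','t14'); print(rects(p,c,'pale',box=(190,120,300,260),lo=60))
"
```

```text
time_s: 25.1
tcp_pos: [0.4, 0.2773, 0.2104]
tool_rot: [175.3, 89.8, -138.8]
contact_force: [0.5, 0.5, 0.3]
finger_gap: 1.002
[(0.4446, 0.3248, 71.1, 52.4, 45.9, 0.35, [330.0, 267.0]), (0.3331, 0.2512, 139.7, 71.2, -27.4, 0.33, [358.0, 116.0]), (0.3492, 0.1894, 35.7, 24.3, 24.0, 0.58, [292.0, 69.0])]
[]
```

View pics/w14.png

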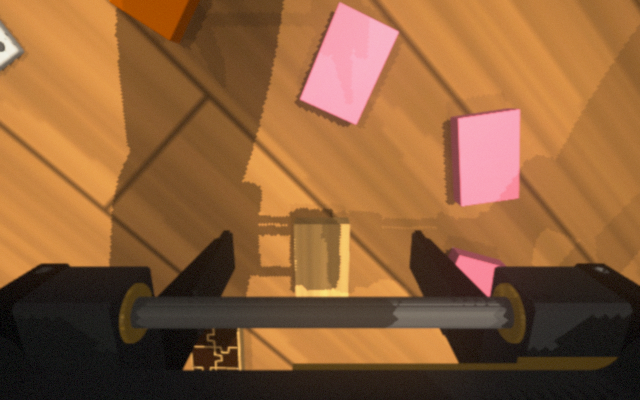

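View pics/m14.png

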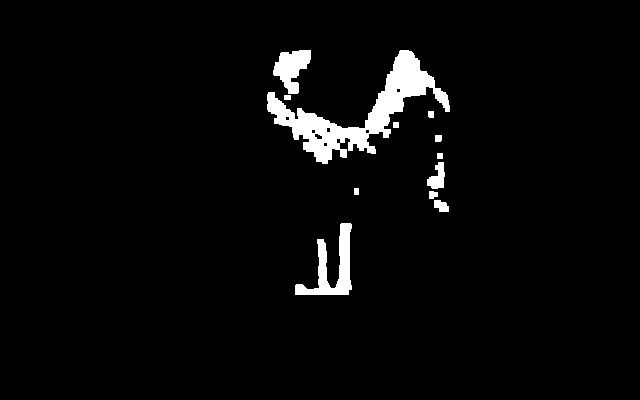

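```bash
python3 -c "
from h import *
c=cal('wrist'); w=toplane(c,[[294,223],[350,222],[349,295],[297,295]],.018)[:,:2]*1000; print(w.round(1))
print([np.linalg.norm(w[i]-w[(i+1)%4]).round(1) for i in range(4)], w.mean(0), np.degrees(np.arctan2(*(w[2]+w[3]-w[0]-w[1])[::-1])))
plan([0.445,0.3245,0.06],46,0,1,adv=.072)
p,d,c=shot('wrist'); h=cv2.cvtColor(p,cv2.COLOR_RGB2HSV); print(h[260,285:360:5].tolist())
"
```

```text
[[439.8 282.7]
 [403.8 316.3]
 [454.2 369.5]
 [489.3 335.5]]
[np.float64(49.3), np.float64(73.2), np.float64(48.9), np.float64(72.3)] [446.7489573  326.01130057] 46.66752975008432
from [0.4014 0.2783 0.1389] rot deg [-0.1 -0.2 -0. ] flip 1 rows 2
[3.93,0.04,3.18,-0.001,-0.002,-0]
[3.94,0.04,3.17,-0.001,-0.001,-0]
[[15, 171, 216], [15, 172, 153], [16, 152, 156], [17, 153, 160], [17, 156, 162], [16, 149, 154], [17, 154, 167], [17, 151, 172], [17, 150, 180], [16, 154, 137], [17, 156, 139], [19, 147, 240], [20, 145, 246], [15, 167, 201], [15, 171, 204]]
```

```bash
sed -i 's/(14,30,170),(30,165,255)/(16,30,100),(30,160,255)/' h.py; python3 -c "
from h import *
plan([0.447,0.326,0.009],46.4,0,1,adv=.072)"
```

```text
from [0.4016 0.2785 0.1389] rot deg [-0.5 -0.2 -0. ] flip 1 rows 3
[4.32,0.02,2.2,-0.003,-0.001,-0]
[4.33,0,2.19,-0.003,-0.001,-0]
[4.32,0.01,2.19,-0.002,-0.001,-0]
```

```bash
python3 -m crank '[[[2.5,0,3.3,-0.008,-0.003,0],[2.5,0,3.3,0,0,0],[4,0,0,0,0,0],[3.9,0,0,0,0,0],[0,0,0,0,0,0]]]' 0; python3 -m crank '[[[0,0,0,0,0,0],[0,0,0,0,0,0],[0,0,0,0,0,0],[0,0,0,0,0,0],[0,0,0,0,0,0],[0,0,0,0,0,0]]]' 255 40;  python3 -c "
from h import *
R,p=toolR();print(p+R[:,0]*.072)";  python3 -m crank '[[[-3,0,0,0,0,0],[-3,0,0,0,0,0],[0,0,0,0,0,0]]]'; python3 -c "
from h import *
plan([0.5239,-0.1157,0.07],-13.3,0,1,adv=.072)"
```

```text
time_s: 25.88
tcp_pos: [0.4477, 0.3266, 0.0803]
tool_rot: [155.9, 89.9, -157.7]
contact_force: [0.8, 0.3, 0.3]
finger_gap: 1.0
time_s: 26.62
tcp_pos: [0.4465, 0.3254, 0.0826]
tool_rot: [-3.5, 89.9, 42.9]
contact_force: [0.6, 0.1, 0.7]
finger_gap: 0.527
[0.44655509 0.32550781 0.01059694]
time_s: 27.0
tcp_pos: [0.4479, 0.3263, 0.1451]
tool_rot: [-13.6, 89.6, 32.7]
contact_force: [-0.5, -0.4, -0.1]
finger_gap: 0.524
from [0.4483 0.3266 0.0731] rot deg [59.7  0.4 -0.1] flip 1 rows 9
[0.02,-4,-2.97,0.116,0.001,-0]
[0.02,-4.31,-2.49,0.115,0,-0]
[0.03,-4.58,-1.98,0.116,0.001,-0.001]
[0.03,-4.77,-1.43,0.116,0.001,0]
[0.03,-4.9,-0.88,0.116,0.001,-0]
[0.03,-4.98,-0.3,0.115,0.001,-0]
[0.03,-4.97,0.28,0.116,0,-0.001]
[0.04,-4.92,0.85,0.116,0.001,0]
[0.03,-4.78,1.41,0.115,0.001,0]
```

```bash
python3 -m crank '[[[0,-4,-3,0.116,0,0],[0,-4.3,-2.5,0.116,0,0],[0,-4.6,-2,0.116,0,0],[0,-4.8,-1.4,0.116,0,0],[0,-4.9,-0.9,0.116,0,0],[0,-5,-0.3,0.116,0,0],[0,-5,0.3,0.116,0,0],[0,-4.9,0.8,0.116,0,0],[0,-4.8,1.4,0.116,0,0]]]'; python3 -m crank '[[[0,0,0,0,0,0],[0,0,0,0,0,0]]]';  python3 -c "
from h import *
p,d,c=shot('wrist','w15')
for i in range(3): shot('wrist'); plan([0.5239,-0.1157,0.03],-13.3,0,1,N=1,adv=.072)"
```

```text
time_s: 28.12
tcp_pos: [0.5205, -0.1192, 0.1402]
tool_rot: [146.3, 89.9, 132.6]
contact_force: [1.0, -0.2, -0.7]
finger_gap: 0.524
time_s: 28.38
tcp_pos: [0.5205, -0.1174, 0.1406]
tool_rot: [145.5, 89.9, 132.1]
contact_force: [0.2, 0.5, -0.7]
finger_gap: 0.524
from [ 0.5206 -0.1165  0.0691] rot deg [-0.1 -0.1 -0.1] flip 1 rows 1
[3.91,0.16,0.29,-0.001,-0.001,-0.001]
from [ 0.5209 -0.1165  0.0694] rot deg [-0.  -0.  -0.1] flip 1 rows 1
[3.94,0.15,0.28,-0.001,-0.001,-0.001]
from [ 0.521  -0.1165  0.0696] rot deg [-0.  -0.  -0.1] flip 1 rows 1
[3.96,0.15,0.26,-0.001,-0,-0.001]
```

View pics/w15.png

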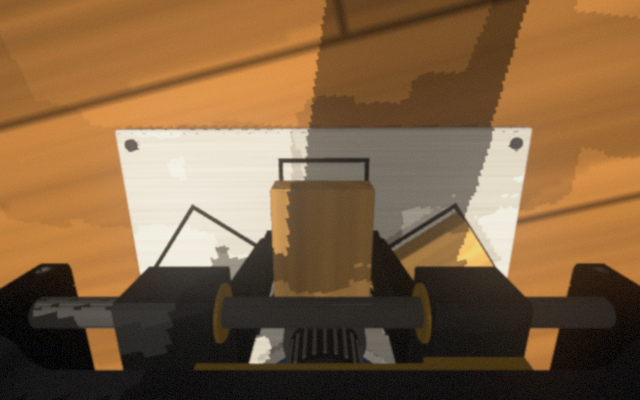

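```bash
python3 -c "
from h import *
c=cal('wrist');R,p=toolR();g=p+R[:,0]*.072
w=toplane(c,[[273,181],[372,181],[280,159],[368,159]],g[2]+.0075);print(((w-g)@R*1000).round(1))
w=toplane(c,[[280,159],[368,159]],.008);print(((w-g)@R*1000).round(1), (w.mean(0)).round(4), 'S2 end expected', (np.array([.5239,-.1157])-.042*np.array([np.cos(np.radians(-13.3)),np.sin(np.radians(-13.3))])).round(4))
"
```

```text
[[ -7.5 -21.7 -41.4]
 [ -7.5  24.4 -41.3]
 [ -7.5 -18.1 -51.7]
 [ -7.5  22.2 -51.7]]
[[ 61.6 -26.6 -38.5]
 [ 61.7  31.5 -38.5]] [ 0.4841 -0.1052  0.008 ] S2 end expected [ 0.483 -0.106]
```

```bash
python3 -c "
from h import *
c=cal('wrist');R,p=toolR();g=p+R[:,0]*.072
for v,dz in((181,-.0105),(191,.0075)):
  w=toplane(c,[[273,v],[372,v]],g[2]+dz);print(((w-g)@R*1000).round(1))
"
```

```text
[[ 10.5 -24.3 -36.7]
 [ 10.5  27.1 -36.7]]
[[ -7.5 -21.9 -36.5]
 [ -7.5  24.6 -36.5]]
```

```bash
python3 -m crank '[[[0,0.1,0.2,0,0,0],[2.2,0,0,0,0,0],[2.2,0,0,0,0,0],[0,0,0,0,0,0],[0,0,0,0,0,0]]]';  python3 -c "
from h import *
shot('wrist','w16');plan([0.5239,-0.1157,0.0195],-13.3,0,1,N=1,adv=.072)"
```

```text
time_s: 29.2
tcp_pos: [0.5241, -0.1172, 0.0989]
tool_rot: [26.4, 89.9, 13.0]
contact_force: [-0.3, 0.5, -0.6]
finger_gap: 0.522
from [ 0.5245 -0.1174  0.0273] rot deg [-0.1  0.1 -0. ] flip 1 rows 1
[0.78,0.15,-0.08,-0.002,0.002,-0.001]
```

View pics/w16.png

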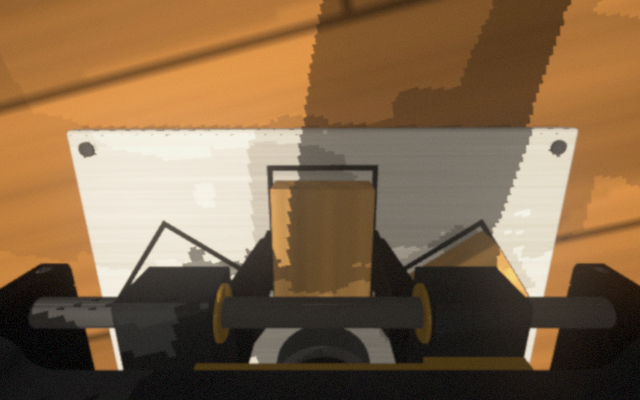

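```bash
python3 -m crank '[[[0.8,0,0,0,0,0],[0,0,0,0,0,0],[0,0,0,0,0,0]]]'; python3 -m crank '[[[0,0,0,0,0,0],[0,0,0,0,0,0],[0,0,0,0,0,0],[0,0,0,0,0,0],[-4,0,0,0,0,0],[-4,0,0,0,0,0],[-5,0,-3,0,0,0],[-5,0,-4,0,0,0],[0,0,0,0,0,0]]]' 70; python3 -c "
from h import *
shot('wrist','w17')"
```

```text
time_s: 29.62
tcp_pos: [0.524, -0.1175, 0.0906]
tool_rot: [28.3, 89.9, 14.8]
contact_force: [0.5, -0.8, 0.9]
finger_gap: 0.519
time_s: 30.75
tcp_pos: [0.4568, -0.1016, 0.2746]
tool_rot: [-1.4, 89.4, -14.8]
contact_force: [0.1, -0.4, 0.7]
finger_gap: 0.725
```

View pics/w17.png

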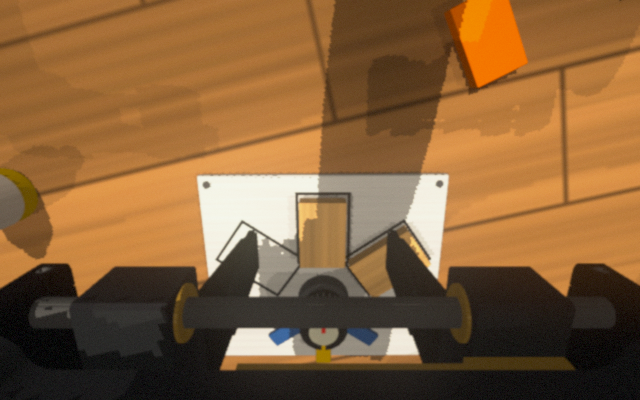

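```bash
python3 -c "
from h import *
plan([0.53,0.29,0.16],40,0,1,adv=.072)"
```

```text
from [ 0.457  -0.1016  0.1997] rot deg [-53.5   0.4   0.2] flip 1 rows 8
[0.5,4.97,-0.25,-0.117,0.001,0]
[0.49,4.97,0.33,-0.116,0.001,0.001]
[0.5,4.89,0.91,-0.117,0,-0]
[0.5,4.75,1.47,-0.116,0.001,0]
[0.5,4.56,2.02,-0.117,0.001,0.001]
[0.5,4.29,2.53,-0.117,0.001,0]
[0.5,3.96,3.01,-0.116,0,0]
[0.49,3.59,3.46,-0.117,0.001,0.001]
```

```bash
python3 -m crank '[[[0.5,5,-0.25,-0.117,0,0],[0.5,5,0.3,-0.116,0,0],[0.5,4.9,0.9,-0.117,0,0],[0.5,4.8,1.5,-0.116,0,0],[0.5,4.6,2,-0.117,0,0],[0.5,4.3,2.5,-0.117,0,0],[0.5,4,3,-0.116,0,0],[0.5,3.6,3.5,-0.117,0,0],[0,0,0,0,0,0],[0,0,0,0,0,0]]]' 0; python3 -c "
from h import *
p,d,c=shot('wrist','w18');print(rects(p,c,'brown',box=(200,50,450,295)))"
```

```text
time_s: 32.05
tcp_pos: [0.5285, 0.2921, 0.2269]
tool_rot: [163.3, 89.8, -156.7]
contact_force: [0.2, -0.6, 0.5]
finger_gap: 1.002
[(0.5216, 0.4222, 69.9, 37.5, 46.0, 0.71, [429.0, 267.0]), (0.6525, 0.2647, 71.2, 32.8, 34.2, 0.75, [217.0, 265.0]), (0.5943, 0.3279, 70.1, 50.5, 42.8, 0.86, [305.0, 257.0])]
```

View pics/w18.png

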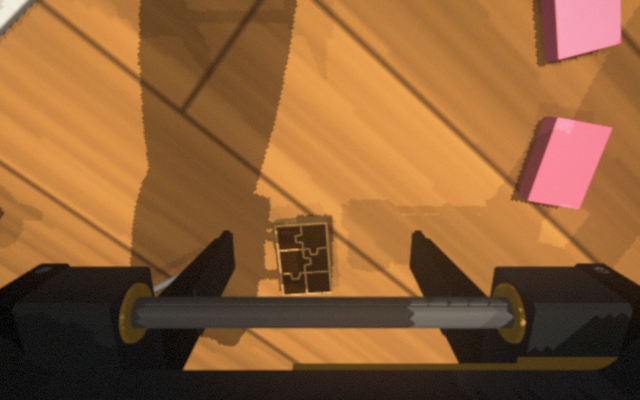

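```bash
python3 -c "
from h import *
p,d,c=shot('wrist'); cv2.imwrite('pics/z18.png',cv2.resize(p[200:310,240:370,::-1],None,fx=6,fy=5.4,interpolation=cv2.INTER_CUBIC))
w=toplane(c,[[276,226],[327,221],[330,291],[285,295]],.018)[:,:2]*1000; print(w.round(1))
print([np.linalg.norm(w[i]-w[(i+1)%4]).round(1) for i in range(4)], w.mean(0), np.degrees(np.arctan2(*(w[2]+w[3]-w[0]-w[1])[::-1])))
"
```

```text
[[586.2 284.3]
 [551.8 317.6]
 [606.5 367.7]
 [638.7 336.3]]
[np.float64(47.9), np.float64(74.1), np.float64(45.0), np.float64(73.9)] [595.80033341 326.47781645] 43.61260183427953
```

View pics/z18.png

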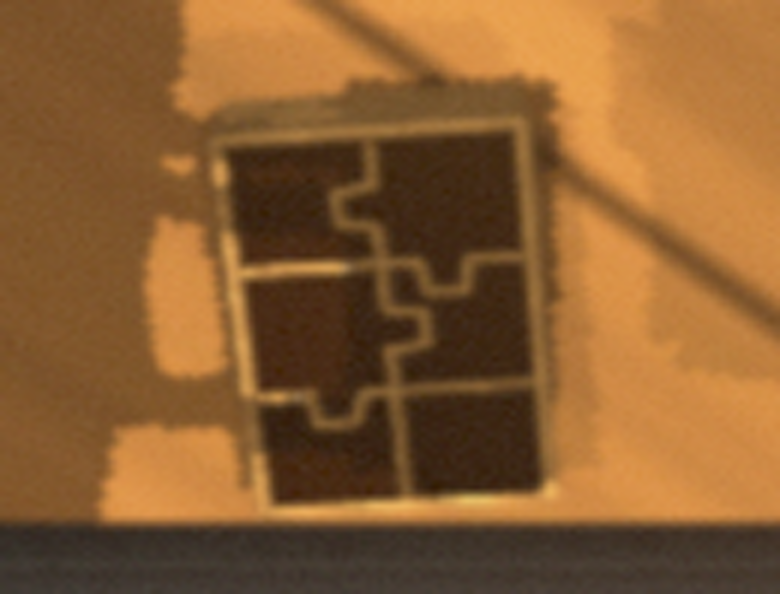

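```bash
python3 -c "
from h import *
c=cal('wrist')
w=toplane(c,[[275.3,226.3],[327.8,221.9],[332.5,290.4],[283,294.8]],.018)[:,:2]*1000
print([np.linalg.norm(w[i]-w[(i+1)%4]).round(1) for i in range(4)], w.mean(0), np.degrees(np.arctan2(*(w[2]+w[3]-w[0]-w[1])[::-1])))
a=np.radians(44.2); m=w.mean(0)/1000; t=m-.012*np.array([np.cos(a),np.sin(a)]); print(t)
plan([t[0],t[1],0.07],44.2,20,1,adv=.072)"
```

```text
[np.float64(49.3), np.float64(72.9), np.float64(49.6), np.float64(73.5)] [596.40169548 326.65158638] 43.792090699935635
[0.58779877 0.31828561]
from [0.5287 0.2914 0.1561] rot deg [ -4.2 -20.    0.7] flip 1 rows 3
[2.92,-0.62,1.25,-0.025,-0.117,0.004]
[3.14,-0.67,0.89,-0.024,-0.116,0.004]
[3.31,-0.73,0.5,-0.025,-0.117,0.005]
```

```bash
python3 -m crank '[[[2.9,-0.6,1.25,-0.024,-0.117,0.004],[3.1,-0.7,0.9,-0.024,-0.117,0.004],[3.3,-0.7,0.5,-0.024,-0.117,0.005],[0,0,0,0,0,0],[0,0,0,0,0,0]]]'; python3 -c "
from h import *
shot('wrist','w19')
plan([0.5878,0.3183,0.011],44,20,1,adv=.072)"
```

```text
time_s: 32.78
tcp_pos: [0.571, 0.302, 0.1411]
tool_rot: [-0.0, 69.8, 44.1]
contact_force: [1.1, -0.0, 1.2]
finger_gap: 1.001
from [0.5894 0.3198 0.0744] rot deg [0.1 0.3 0. ] flip 1 rows 2
[2.93,0,-1.18,0.001,0.002,0]
[2.94,0.01,-1.18,0.002,0.003,0]
```

View pics/w19.png

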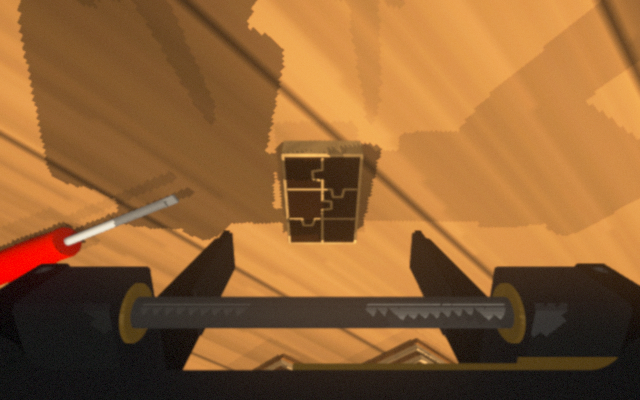

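```bash
python3 -c "
from h import *
c=cal('wrist');print(toplane(c,[[188,193],[85,237]],.008))
c=cal('top');print(toplane(c,[[145,142],[168,108],[145,158],[192,125],[165,158],[123,158],[190,92]],.03).round(3))"
python3 -m crank '[[[2.9,0,-1.2,0,0,0],[2.9,0,-1.2,0,0,0],[0,0,0,0,0,0],[0,0,0,0,0,0]]]' 50; python3 -m crank '[[[0,0,0,0,0,0],[0,0,0,0,0,0],[0,0,0,0,0,0],[0,0,0,0,0,0],[0,0,0,0,0,0],[0,0,0,0,0,0]]]' 255 40;  python3 -c "
from h import *
R,p=toolR();print(p+R[:,0]*.072)"
```

```text
[[0.66081384 0.26048784 0.008     ]
 [0.75259559 0.22621244 0.008     ]]
[[0.72  0.598 0.03 ]
 [0.842 0.524 0.03 ]
 [0.665 0.595 0.03 ]
 [0.784 0.438 0.03 ]
 [0.666 0.526 0.03 ]
 [0.663 0.671 0.03 ]
 [0.901 0.45  0.03 ]]
time_s: 33.33
tcp_pos: [0.5694, 0.3013, 0.0787]
tool_rot: [-0.1, 69.7, 44.1]
contact_force: [0.0, 0.3, -0.8]
finger_gap: 0.806
time_s: 34.08
tcp_pos: [0.5686, 0.3007, 0.0771]
tool_rot: [0.0, 69.8, 44.2]
contact_force: [-0.7, -0.5, 2.8]
finger_gap: 0.522
[0.58644497 0.31804576 0.00951535]
```

Gripped. Lift, then carry in to the earlier clear flip spot.

```bash
python3 -m crank '[[[-3.8,0,1.4,0,0,0],[-3,0,1.1,0,0,0],[0,0,0,0,0,0]]]'; python3 -c "
from h import *
plan([0.4419,0.3196,0.09],46,20,1,adv=.072)"
```

```text
time_s: 34.45
tcp_pos: [0.5703, 0.3013, 0.1526]
tool_rot: [-0.4, 69.5, 43.8]
contact_force: [0.5, -0.9, -0.9]
finger_gap: 0.524
from [0.5885 0.3188 0.0852] rot deg [-1.7  0.5  0.8] flip 1 rows 3
[-1.38,3.39,-3.18,-0.01,0.003,0.004]
[-1.35,3.43,-3.16,-0.009,0.003,0.005]
[-1.33,3.47,-3.12,-0.01,0.003,0.004]
```

```bash
python3 -m crank '[[[-1.4,3.4,-3.2,-0.01,0.003,0.005],[-1.4,3.4,-3.2,-0.01,0.003,0.005],[-1.3,3.5,-3.1,-0.01,0.003,0.005],[0,0,0,0,0,0]]]'; python3 -c "
from h import *
shot('wrist','w20')
plan([0.4419,0.3196,0.09],46,-70,1,adv=.072)"
```

```text
time_s: 34.95
tcp_pos: [0.4188, 0.3002, 0.1522]
tool_rot: [1.0, 70.6, 47.2]
contact_force: [0.7, 0.0, -0.8]
finger_gap: 0.522
from [0.4372 0.3181 0.0855] rot deg [ 0.3 89.5 -0.2] flip 1 rows 10
[0.06,-0.02,1.18,0.001,0.156,-0]
[0.05,-0.02,1.17,0,0.156,-0.001]
[0.05,-0.02,1.16,0.001,0.157,-0]
[0.03,-0.02,1.16,0,0.156,-0.001]
[0.04,-0.02,1.15,0.001,0.156,0]
[0.03,-0.03,1.14,0,0.156,-0]
[0.02,-0.02,1.13,0.001,0.157,-0.001]
[0.03,-0.02,1.12,0,0.156,-0]
[0.03,-0.02,1.11,0.001,0.156,-0]
[0.02,-0.02,1.1,0,0.156,-0.001]
```

View pics/w20.png

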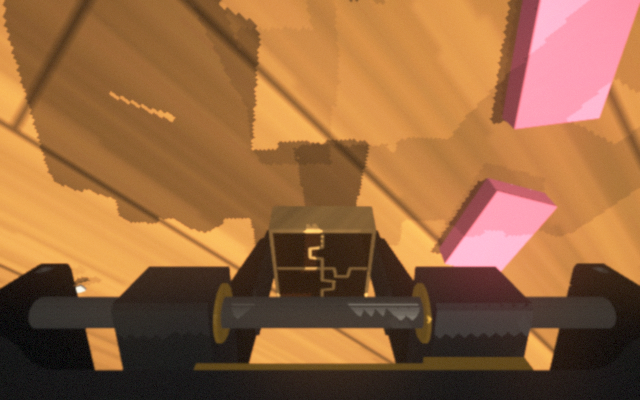

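```bash
python3 -m crank '[[[0,0,1.2,0,0.157,0],[0,0,1.2,0,0.157,0],[0,0,1.2,0,0.157,0],[0,0,1.1,0,0.157,0],[0,0,1.1,0,0.157,0],[0,0,1.1,0,0.157,0],[0,0,1.1,0,0.157,0],[0,0,1.1,0,0.157,0],[0,0,1.1,0,0.157,0],[0,0,1.1,0,0.156,0]]]'; python3 -m crank '[[[0,0,0,0,0,0],[0,0,0,0,0,0],[0,0,0,0,0,0]]]'; python3 -c "
from h import *
shot('wrist','w21')
plan([0.44,0.318,0.0505],46,-70,1,adv=.072)"
```

```text
time_s: 36.25
tcp_pos: [0.4903, 0.3702, 0.1185]
tool_rot: [179.7, 19.5, -134.0]
contact_force: [-1.1, -1.0, 0.2]
finger_gap: 0.523
time_s: 36.62
tcp_pos: [0.4895, 0.37, 0.1224]
tool_rot: [179.8, 20.0, -134.0]
contact_force: [0.6, -0.4, -0.8]
finger_gap: 0.521
from [0.4425 0.3214 0.098 ] rot deg [0.2 0.  0. ] flip 1 rows 1
[2.01,-0.07,4.32,0.004,0,0]
```

View pics/w21.png

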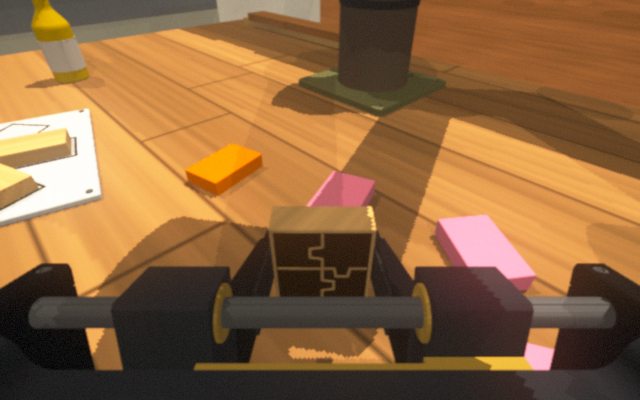

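```bash
python3 -m crank '[[[0.55,0,1.5,0,0,0],[0.55,0,1.5,0,0,0],[0.4,0,1.1,0,0,0],[0,0,0,0,0,0],[0,0,0,0,0,0]]]'; python3 -c "
from h import *
shot('wrist');R,p=toolR();print(p+R[:,0]*.072)"
```

```text
time_s: 37.3
tcp_pos: [0.4886, 0.3699, 0.0769]
tool_rot: [179.7, 19.8, -134.0]
contact_force: [-0.2, 0.0, -1.0]
finger_gap: 0.521
[0.4416568 0.3212374 0.0528595]
```

```bash
python3 -m crank '[[[0.05,0,0.15,0,0,0],[0.03,0,0.1,0,0,0],[0,0,0,0,0,0]]]'; python3 -m crank '[[[0,0,0,0,0,0],[0,0,0,0,0,0],[0,0,0,0,0,0],[0,0,0,0,0,0],[-3,0,0,0,0,0],[-3,0,0,0,0,0],[-4,0,0,0,0,0],[-0.6,0,-3.4,0,-0.118,0],[-0.8,0,-3.3,0,-0.118,0],[-1.1,0,-3.2,0,-0.118,0]]]' 0;python3 -c "
from h import *
shot('wrist','w22')
plan([0.441,0.320,0.13],46,42,1,adv=.075,N=10)"
```

```text
time_s: 37.72
tcp_pos: [0.4887, 0.3699, 0.0746]
tool_rot: [179.8, 19.8, -134.0]
contact_force: [0.5, 0.2, -0.8]
finger_gap: 0.523
time_s: 38.98
tcp_pos: [0.5392, 0.4217, 0.2089]
tool_rot: [179.7, 40.2, -134.1]
contact_force: [0.8, 0.7, 1.1]
finger_gap: 1.0
from [0.5008 0.3813 0.1681] rot deg [  0.1 -91.1  -0.1] flip 1 rows 10
[0.99,0.01,-1.46,0,-0.159,-0]
[0.94,0,-1.6,0,-0.159,-0]
[0.86,0.01,-1.73,0,-0.159,-0.001]
[0.76,0.01,-1.84,0,-0.159,0]
[0.66,0,-1.94,0.001,-0.159,-0]
[0.53,0.01,-2.02,-0,-0.159,-0]
[0.39,0,-2.07,-0,-0.159,-0]
[0.24,0.01,-2.11,-0,-0.159,-0.001]
[0.1,0,-2.13,0,-0.159,0]
[-0.05,0.01,-2.11,0,-0.159,-0]
```

View pics/w22.png

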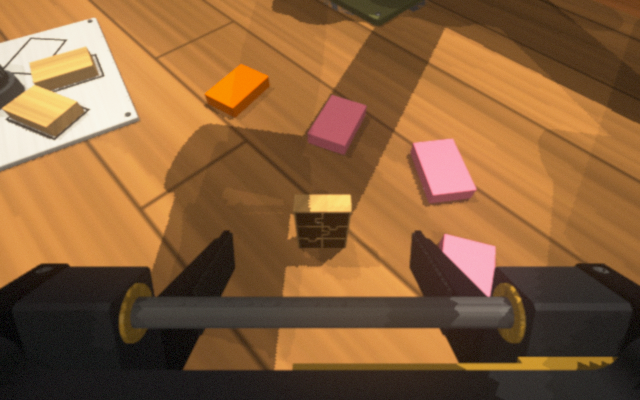

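Standing well. Swing over to the other tilt.

```bash
python3 -m crank '[[[1,0,-1.5,0,-0.16,0],[0.9,0,-1.6,0,-0.16,0],[0.8,0,-1.7,0,-0.16,0],[0.7,0,-1.9,0,-0.16,0],[0.6,0,-1.9,0,-0.16,0],[0.5,0,-2,0,-0.16,0],[0.4,0,-2.1,0,-0.16,0],[0.2,0,-2.1,0,-0.16,0],[0.1,0,-2.1,0,-0.16,0],[-0.1,0,-2.1,0,-0.16,0]]]';python3 -m crank '[[[0,0,0,0,0,0],[0,0,0,0,0,0]]]'; python3 -c "
from h import *
shot('wrist','w23')
plan([0.4415,0.321,0.062],46,42,1,adv=.075)"
```

```text
time_s: 40.28
tcp_pos: [0.4055, 0.283, 0.1824]
tool_rot: [0.2, 48.0, 46.3]
contact_force: [-0.7, 1.9, 0.0]
finger_gap: 1.0
time_s: 40.52
tcp_pos: [0.4074, 0.284, 0.1843]
tool_rot: [0.3, 48.2, 46.3]
contact_force: [0.2, 0.3, 0.5]
finger_gap: 0.998
from [0.4426 0.3207 0.1293] rot deg [-0.  -0.1 -0.2] flip 1 rows 2
[2.49,0.06,-2.27,-0,-0.001,-0.002]
[2.48,0.06,-2.28,-0,-0.002,-0.001]
```

View pics/w23.png

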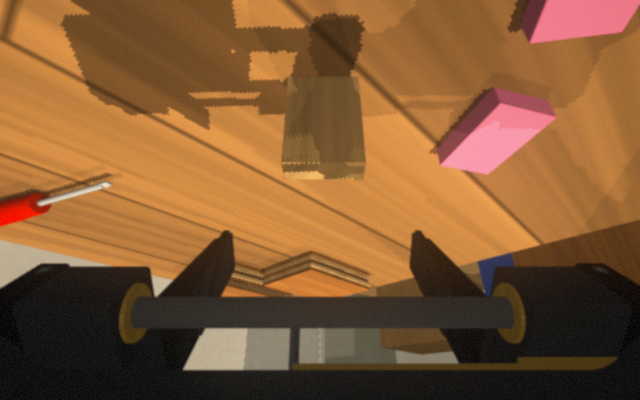

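```bash
python3 -m crank '[[[2.5,0,-2.3,0,0,0],[2.5,0,-2.3,0,0,0],[0,0,0,0,0,0],[0,0,0,0,0,0]]]' 0; python3 -m crank '[[[0,0,0,0,0,0],[0,0,0,0,0,0],[0,0,0,0,0,0],[0,0,0,0,0,0],[0,0,0,0,0,0],[0,0,0,0,0,0]]]' 255 40; python3 -m crank '[[[-3,0,2.7,0,0,0],[-1.5,0,1.4,0,0,0],[0,0,0,0,0,0]]]'; python3 -c "
from h import *
shot('wrist','w24')
plan([0.46,0.34,0.07],46,-46,1,adv=.075)"
```

```text
time_s: 41.08
tcp_pos: [0.4069, 0.2839, 0.1165]
tool_rot: [0.3, 48.1, 46.3]
contact_force: [0.0, -0.6, -0.0]
finger_gap: 0.996
time_s: 41.82
tcp_pos: [0.405, 0.2828, 0.1142]
tool_rot: [0.4, 48.3, 46.4]
contact_force: [-0.1, -0.2, 1.3]
finger_gap: 0.524
time_s: 42.2
tcp_pos: [0.4066, 0.2835, 0.1772]
tool_rot: [0.2, 48.1, 46.2]
contact_force: [0.5, -0.0, -1.7]
finger_gap: 0.523
from [0.4402 0.3193 0.1194] rot deg [ 0.1 87.8 -0.2] flip 1 rows 10
[0.65,0,1.03,0,0.153,-0]
[0.65,0,1.11,0.001,0.153,-0.001]
[0.66,0.01,1.21,-0,0.154,-0]
[0.64,-0,1.28,-0,0.153,-0.001]
[0.61,0,1.38,0,0.153,-0]
[0.57,0.01,1.44,0,0.153,-0]
[0.52,-0,1.52,0.001,0.153,-0.001]
[0.46,0,1.58,-0,0.154,-0]
[0.38,0.01,1.63,0,0.153,-0.001]
[0.31,-0,1.67,0,0.153,-0]
```

View pics/w24.png

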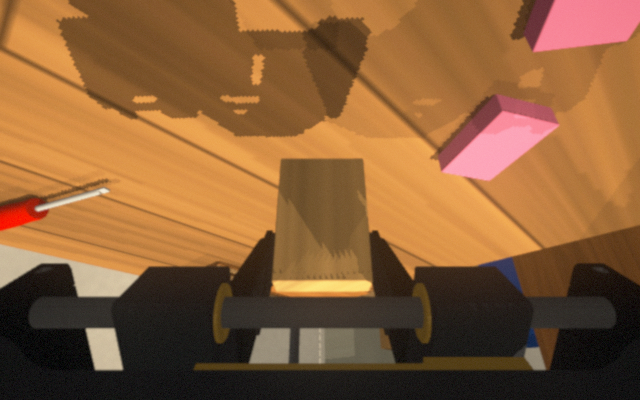

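```bash
python3 -m crank '[[[0.65,0,1,0,0.153,0],[0.65,0,1.1,0,0.153,0],[0.65,0,1.2,0,0.154,0],[0.65,0,1.3,0,0.154,0],[0.6,0,1.4,0,0.154,0],[0.55,0,1.4,0,0.154,0],[0.5,0,1.5,0,0.153,0],[0.45,0,1.6,0,0.154,0],[0.4,0,1.6,0,0.153,0],[0.3,0,1.7,0,0.153,0]]]';python3 -m crank '[[[0,0,0,0,0,0],[0,0,0,0,0,0]]]'; python3 -c "
from h import *
shot('wrist','w25')
plan([0.46,0.34,0.013],46,-46.5,1,adv=.075,N=2)"
```

```text
time_s: 43.5
tcp_pos: [0.4967, 0.3785, 0.1192]
tool_rot: [179.5, 43.4, -134.2]
contact_force: [0.4, 0.8, -0.0]
finger_gap: 0.524
time_s: 43.75
tcp_pos: [0.4964, 0.3779, 0.1208]
tool_rot: [179.6, 43.7, -134.2]
contact_force: [0.1, 0.4, -0.4]
finger_gap: 0.524
from [0.459  0.3393 0.0702] rot deg [ 0.3  0.4 -0.1] flip 1 rows 2
[1.94,-0.02,2.13,0.002,0.003,-0.001]
[1.93,-0,2.13,0.002,0.003,-0.001]
```

View pics/w25.png

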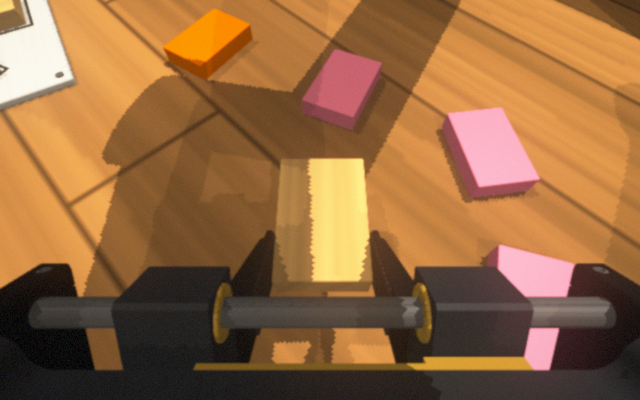

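```bash
python3 -m crank '[[[1.9,0,2.1,0,0,0],[1.85,0,2.05,0,0,0],[0.2,0,0.2,0,0,0],[0,0,0,0,0,0],[0,0,0,0,0,0]]]'; python3 -c "
from h import *
R,p=toolR();print(p+R[:,0]*.075)"
```

```text
time_s: 44.42
tcp_pos: [0.4973, 0.3792, 0.062]
tool_rot: [179.6, 43.7, -134.2]
contact_force: [-0.4, -0.4, -0.4]
finger_gap: 0.522
[0.45956748 0.34028874 0.01020016]
```

```bash
python3 -m crank '[[[0,0,0,0,0,0],[0,0,0,0,0,0],[0,0,0,0,0,0],[0,0,0,0,0,0],[-3,0,0,0,0,0],[-4,0,0,0,0,0],[-5,0,0,0,0,0],[0,0,0,0,0,0]]]' 0;python3 -c "
from h import *
shot('wrist','w26')
plan([0.39,0.27,0.14],46,0,1,adv=.072)"
```

```text
time_s: 45.42
tcp_pos: [0.5605, 0.4439, 0.1501]
tool_rot: [179.8, 44.3, -134.0]
contact_force: [0.3, -0.3, -0.6]
finger_gap: 1.002
from [0.5232 0.4054 0.0976] rot deg [  0.2 -46.   -0.1] flip 1 rows 5
[2.24,0.05,-4.4,0.001,-0.161,-0]
[1.68,0.04,-4.7,0,-0.16,-0.001]
[1.1,0.05,-4.91,0.001,-0.161,-0]
[0.49,0.04,-5.03,0,-0.16,-0.001]
[-0.14,0.04,-5.03,0.001,-0.161,-0]
```

View pics/w26.png

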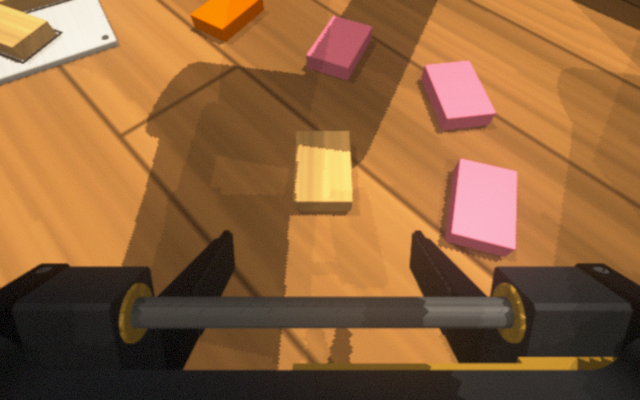

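```bash
python3 -m crank '[[[2.2,0,-4.4,0,-0.161,0],[1.7,0,-4.7,0,-0.161,0],[1.1,0,-4.9,0,-0.161,0],[0.5,0,-5,0,-0.161,0],[-0.1,0,-5,0,-0.161,0],[0,0,0,0,0,0],[0,0,0,0,0,0]]]'; python3 -c "
from h import *
p,d,c=shot('wrist','w27'); print(rects(p,c,'pale',box=(250,150,400,298),show='m27'))
cv2.imwrite('pics/z27.png',cv2.resize(p[200:310,260:390,::-1],None,fx=6,fy=5.4,interpolation=cv2.INTER_CUBIC))
"
```

```text
time_s: 46.35
tcp_pos: [0.3908, 0.2676, 0.21]
tool_rot: [119.4, 89.7, 165.5]
contact_force: [0.2, 0.6, 0.5]
finger_gap: 1.001
[(0.4387, 0.3186, 67.7, 50.4, 45.9, 0.97, [322.0, 264.0])]
```

View pics/z27.png

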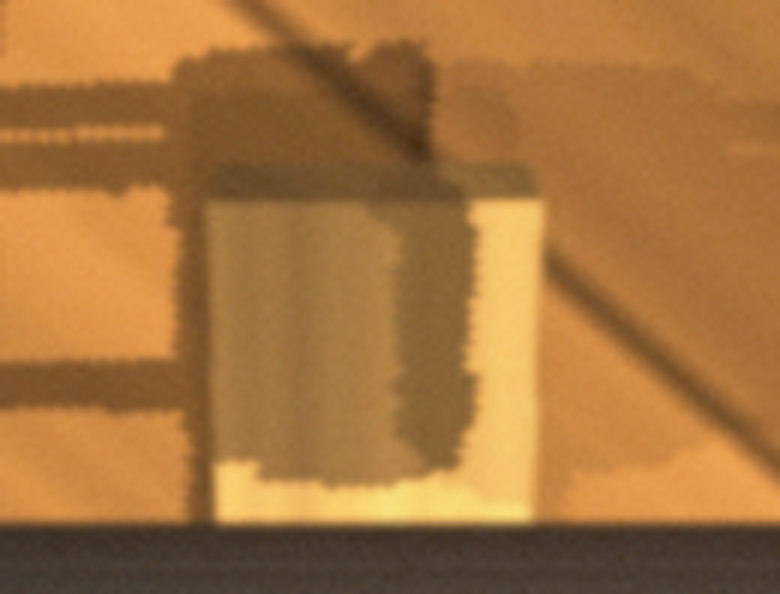

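```bash
python3 -c "
from h import *
c=cal('wrist')
w=toplane(c,[[294.5,237],[350.4,237]],.018)[:,:2]; print(np.linalg.norm(w[0]-w[1])); e=w[1]-w[0]; a=np.arctan2(e[1],e[0])-np.pi/2; print(np.degrees(a))
m=w.mean(0)+.038*np.array([np.cos(a),np.sin(a)]); print(m)
plan([m[0],m[1],0.009],46,0,1,adv=.072)"
```

```text
0.04970578369810281
45.998986045981965
[0.44702225 0.327548  ]
from [0.3915 0.2684 0.1383] rot deg [ 0.1 -0.1 -0.2] flip 1 rows 3
[4.3,0.03,2.71,0,-0.001,-0.001]
[4.31,0.02,2.7,0.001,-0.001,-0.002]
[4.31,0.05,2.7,0,-0,-0.001]
```

```bash
python3 -m crank '[[[2.5,0,4.1,0,0,0],[2.5,0.1,4,0,0,0],[4,0,0,0,0,0],[3.9,0,0,0,0,0],[0,0,0,0,0,0]]]' 0; python3 -m crank '[[[0,0,0,0,0,0],[0,0,0,0,0,0],[0,0,0,0,0,0],[0,0,0,0,0,0],[0,0,0,0,0,0],[0,0,0,0,0,0]]]' 255 40;  python3 -c "
from h import *
R,p=toolR();print(p+R[:,0]*.072)";  python3 -m crank '[[[-3,0,0,0,0,0],[-3,0,0,0,0,0],[0,0,0,0,0,0]]]'; python3 -c "
from h import *
plan([0.5438,-0.1944,0.07],41.7,0,1,adv=.072)"
```

```text
time_s: 47.02
tcp_pos: [0.4483, 0.3291, 0.0795]
tool_rot: [131.1, 89.6, 177.3]
contact_force: [-0.3, -0.6, -0.0]
finger_gap: 1.004
time_s: 47.78
tcp_pos: [0.4464, 0.3274, 0.0817]
tool_rot: [110.3, 89.8, 156.4]
contact_force: [-0.7, 0.4, 0.3]
finger_gap: 0.522
[0.44608497 0.32747541 0.00970965]
time_s: 48.15
tcp_pos: [0.4481, 0.3282, 0.1443]
tool_rot: [32.7, 89.7, 78.8]
contact_force: [0.2, 0.3, -0.8]
finger_gap: 0.524
from [0.4482 0.3285 0.0723] rot deg [ 4.4  0.2 -0.2] flip 1 rows 10
[-0,-4.31,-3.1,0.008,0,-0]
[-0,-4.34,-3.07,0.007,0.001,-0.001]
[0.01,-4.36,-3.03,0.008,0,0]
[0,-4.38,-3.01,0.008,0.001,-0]
[0.01,-4.41,-2.96,0.007,-0,-0]
[0.01,-4.43,-2.94,0.008,0,-0.001]
[0.02,-4.45,-2.9,0.008,0.001,0]
[0.01,-4.48,-2.86,0.007,0,-0]
[0.02,-4.49,-2.83,0.008,0,-0]
[0.02,-4.52,-2.8,0.008,0.001,-0.001]
```

```bash
python3 -m crank '[[[-1,-4.3,-3.1,0.008,0,0],[-1,-4.3,-3.1,0.008,0,0],[0,-4.4,-3,0.008,0,0],[0,-4.4,-3,0.008,0,0],[0,-4.4,-3,0.008,0,0],[0,-4.4,-2.9,0.008,0,0],[0,-4.4,-2.9,0.008,0,0],[0,-4.5,-2.9,0.008,0,0],[0,-4.5,-2.8,0.008,0,0],[0,-4.5,-2.8,0.008,0,0]]]'; python3 -m crank '[[[2,0,0,0,0,0],[0,0,0,0,0,0],[0,0,0,0,0,0]]]';  python3 -c "
from h import *
p,d,c=shot('wrist','w28')
for i in range(3): shot('wrist'); plan([0.5438,-0.1944,0.03],41.7,0,1,N=1,adv=.072)
print(manip.read_state()['joints'].round(1))"
```

```text
time_s: 49.4
tcp_pos: [0.5404, -0.1964, 0.1583]
tool_rot: [114.9, 89.6, 156.4]
contact_force: [-0.2, -0.2, 0.3]
finger_gap: 0.523
time_s: 49.78
tcp_pos: [0.5404, -0.1935, 0.1392]
tool_rot: [115.2, 89.6, 156.8]
contact_force: [-0.0, -0.6, -0.4]
finger_gap: 0.527
from [ 0.5408 -0.1937  0.0684] rot deg [-0.1 -0.1 -0.2] flip 1 rows 1
[3.84,-0.24,0.17,-0.002,-0.002,-0.004]
from [ 0.541  -0.1939  0.0688] rot deg [-0.1 -0.1 -0.2] flip 1 rows 1
[3.88,-0.21,0.17,-0.002,-0.002,-0.003]
from [ 0.5411 -0.1941  0.0689] rot deg [-0.1 -0.1 -0.2] flip 1 rows 1
[3.89,-0.19,0.17,-0.002,-0.002,-0.003]
[ -25.1    6.   111.2   -0.    63.  -156.6]
```

View pics/w28.png

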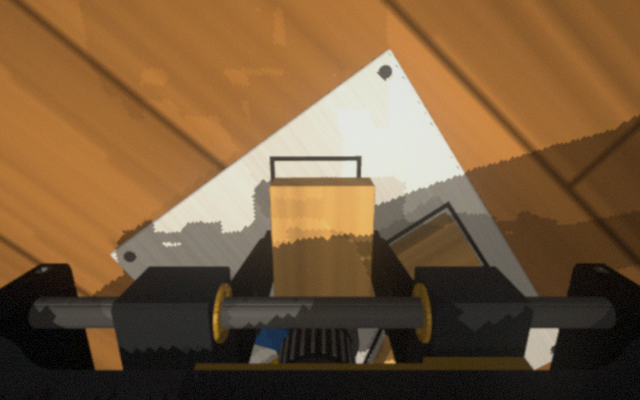

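```bash
python3 -c "
from h import *
c=cal('wrist');R,p=toolR();g=p+R[:,0]*.072
for v,dz in((178,-.0105),(187,.0075)):
  w=toplane(c,[[272,v],[373,v]],g[2]+dz);print(((w-g)@R*1000).round(1))
w=toplane(c,[[270,158],[361,158]],.008);print(((w-g)@R*1000).round(1))
"
```

```text
[[ 10.5 -25.6 -37.7]
 [ 10.6  26.7 -37.7]]
[[ -7.5 -23.1 -37.8]
 [ -7.4  24.2 -37.8]]
[[ 60.9 -33.9 -38.8]
 [ 61.1  25.9 -38.7]]
```

```bash
python3 -m crank '[[[0,-0.3,0.2,0,0,0],[2.2,0,0,0,0,0],[2.1,0,0,0,0,0],[0,0,0,0,0,0],[0,0,0,0,0,0]]]';  python3 -c "
from h import *
p,d,c=shot('wrist','w29');plan([0.5438,-0.1944,0.0195],41.7,0,1,N=1,adv=.072)
cv2.imwrite('pics/z29.png',cv2.resize(p[130:300,200:460,::-1],None,fx=3,fy=3,interpolation=cv2.INTER_CUBIC))"
```

```text
time_s: 50.6
tcp_pos: [0.5445, -0.1959, 0.0974]
tool_rot: [118.5, 89.7, 160.0]
contact_force: [0.3, 0.6, -0.7]
finger_gap: 0.515
from [ 0.5446 -0.1959  0.0259] rot deg [-0.2 -0.1 -0.2] flip 1 rows 1
[0.64,0.19,0.03,-0.003,-0.002,-0.003]
```

View pics/z29.png

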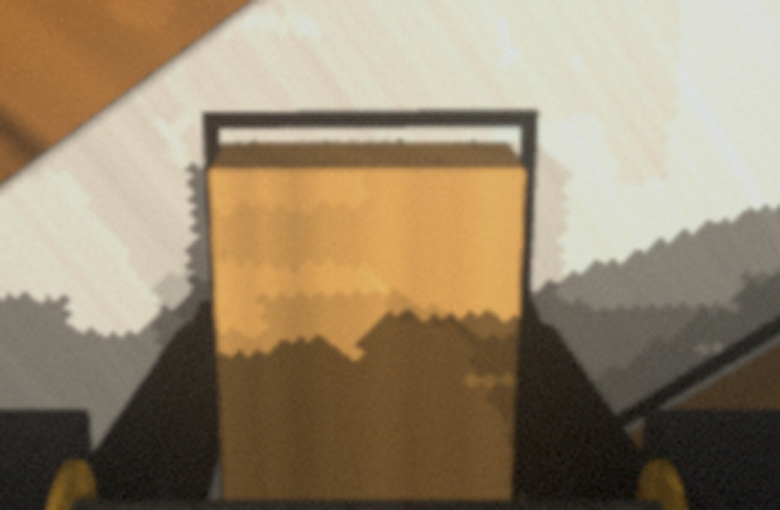

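```bash
python3 -c "
from h import *
c=cal('wrist');R,p=toolR();g=p+R[:,0]*.072
f=lambda x,y:[200+x/3,130+y/3]
w=toplane(c,[f(210,142),f(523,142)],g[2]-.0105);print(((w-g)@R*1000).round(1))
w=toplane(c,[f(210,120),f(532,120)],.008);print(((w-g)@R*1000).round(1))
"
```

```text
[[ 10.5 -26.7 -38. ]
 [ 10.6  27.4 -38. ]]
[[ 17.9 -27.7 -40.3]
 [ 18.1  30.  -40.2]]
```

```bash
python3 -m crank '[[[0.3,0.08,0.12,0,0,0],[0.35,0,0,0,0,0],[0,0,0,0,0,0],[0,0,0,0,0,0]]]'; python3 -m crank '[[[0,0,0,0,0,0],[0,0,0,0,0,0],[0,0,0,0,0,0],[0,0,0,0,0,0],[-4,0,0,0,0,0],[-4,0,0,0,0,0],[-5,0,-3,0,0,0],[-5,0,-4,0,0,0],[0,0,0,0,0,0]]]' 70; python3 -c "
from h import *
shot('wrist','w30'); plan([0.50,-0.11,0.24],-13,0,1,adv=.072)"
```

```text
time_s: 51.15
tcp_pos: [0.5447, -0.1944, 0.0908]
tool_rot: [118.1, 89.7, 159.6]
contact_force: [-0.3, 1.0, -0.1]
finger_gap: 0.521
time_s: 52.28
tcp_pos: [0.4944, -0.2428, 0.2757]
tool_rot: [-85.2, 89.7, -43.8]
contact_force: [0.6, 0.3, -0.3]
finger_gap: 0.727
from [ 0.494  -0.2416  0.2005] rot deg [54.4  0.   0.1] flip 1 rows 6
[-0.66,1.58,1.53,0.158,0,0]
[-0.66,1.79,1.25,0.158,0,0]
[-0.66,1.98,0.96,0.159,0,0.001]
[-0.66,2.1,0.64,0.158,0,-0]
[-0.66,2.17,0.29,0.158,-0,-0]
[-0.66,2.2,-0.05,0.158,-0,0]
```

View pics/w30.png

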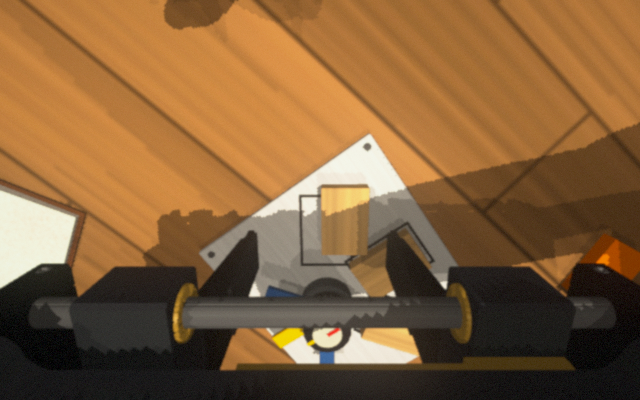

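```bash
python3 -m crank '[[[-0.7,1.6,1.5,0.158,0,0],[-0.7,1.8,1.25,0.158,0,0],[-0.7,2,1,0.158,0,0],[-0.7,2.1,0.6,0.158,0,0],[-0.7,2.2,0.3,0.158,0,0],[-0.7,2.2,0,0.158,0,0],[0,0,0,0,0,0],[0,0,0,0,0,0]]]' 0; python3 -c "
from h import *
p,d,c=shot('wrist','w31'); print(rects(p,c,'pale',z=.026,lo=600)); print(outlines(p,c))
cv2.imwrite('pics/z31.png',cv2.resize(p[110:310,190:450,::-1],None,fx=3,fy=3,interpolation=cv2.INTER_CUBIC))"
```

```text
time_s: 53.32
tcp_pos: [0.4994, -0.1082, 0.3104]
tool_rot: [175.2, 89.6, 162.5]
contact_force: [0.3, 0.4, -0.2]
finger_gap: 1.0
[(0.7644, -0.012, 67.0, 29.8, 14.9, 0.72, [439.0, 348.0])]
[]
```

View pics/z31.png

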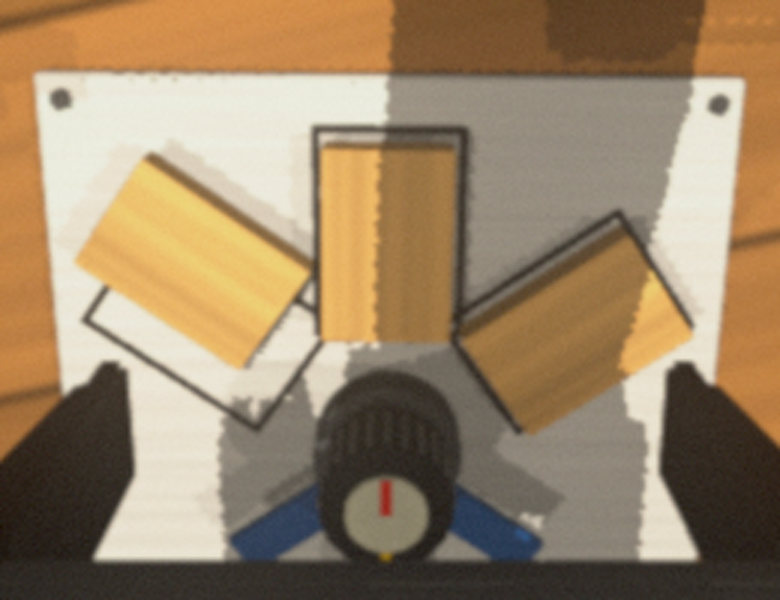

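```bash
cat >> h.py <<'E'
AX=np.array([.6095,-.1359]); 
def st(i):
    a=np.radians({1:-68.3,2:-13.3,3:41.7}[i]); u=np.array([np.cos(a),np.sin(a)]); return AX-.088*u,u
def quad(c,uv,z):
    w=toplane(c,uv,z)[:,:2].astype(np.float32)
    (cx,cy),(a,b),ang=cv2.minAreaRect(w*1000)
    if b>a: a,b,ang=b,a,ang+90
    return w.mean(0),(a,b),(ang+90)%180-90
def rep(i,q):
    s,u=st(i); v=np.array([-u[1],u[0]]); d=q[0]-s; ua=np.degrees(np.arctan2(u[1],u[0]))
    print("S%d centre"%i,q[0].round(4),"off along %.1f across %.1f mm, yaw err %.1f, size"%(d@u*1000,d@v*1000,(q[2]-ua+90)%180-90),np.round(q[1],1))
E
python3 - <<'E'
from h import *
c=cal('wrist'); f=lambda L:[[190+x/3-.33,110+y/3-.33] for x,y in L]
rep(3,quad(c,f([(150,157),(312,270),(245,367),(77,262)]),.026))
rep(2,quad(c,f([(320,148),(456,148),(455,340),(318,340)]),.026))
rep(1,quad(c,f([(622,235),(692,338),(528,433),(460,342)]),.026))
# outline check
print(quad(c,f([(314,129),(467,129),(460,342),(318,342)]),.008))
print(quad(c,f([(120,208),(258,430)]),.008)[0])
p,d,_=shot('wrist'); print(d[160:230:10,320].round(3))
E
```

```text
S3 centre [ 0.5156 -0.1887] off along -17.3 across 23.0 mm, yaw err 0.9, size [75.3 50.5]
S2 centre [ 0.5242 -0.1166] off along 0.6 across -0.8 mm, yaw err 0.6, size [75.2 53.1]
S1 centre [ 0.5763 -0.054 ] off along -0.4 across -0.6 mm, yaw err 1.1, size [74.1 50.9]
(array([ 0.5262096 , -0.11621511], dtype=float32), (87.27146911621094, 58.526512145996094), -12.953651428222656)
[ 0.5427941 -0.2022515]
[0.383 0.385 0.389 0.392 0.395 0.399 0.403]
```

```bash
python3 -c "
from h import *
plan([0.5156,-0.1887,0.07],42.6,0,1,adv=.072)"
```

```text
from [ 0.499  -0.1085  0.2388] rot deg [-55.4  -0.3  -0.2] flip 1 rows 6
[2.81,-1.24,0.58,-0.161,-0.001,-0.001]
[2.81,-1.31,0.36,-0.161,-0.001,-0]
[2.81,-1.36,0.15,-0.161,-0.001,-0.001]
[2.81,-1.36,-0.07,-0.161,-0.001,-0]
[2.81,-1.33,-0.3,-0.161,-0.001,-0.001]
[2.82,-1.27,-0.51,-0.161,-0.001,-0]
```

```bash
python3 -m crank '[[[2.8,-1.25,0.6,-0.161,0,0],[2.8,-1.3,0.35,-0.161,0,0],[2.8,-1.35,0.15,-0.161,0,0],[2.8,-1.35,-0.1,-0.161,0,0],[2.8,-1.35,-0.3,-0.161,0,0],[2.8,-1.25,-0.5,-0.161,0,0],[0,0,0,0,0,0],[0,0,0,0,0,0]]]' 80; python3 -c "
from h import *
p,d,c=shot('wrist','w32'); plan([0.5156,-0.1887,0.018],42.6,0,1,adv=.072)"
```

```text
time_s: 54.42
tcp_pos: [0.5157, -0.1884, 0.1444]
tool_rot: [115.8, 89.8, 158.1]
contact_force: [0.5, -0.1, 0.1]
finger_gap: 0.687
from [ 0.5159 -0.1883  0.073 ] rot deg [-0.2 -0.1 -0.1] flip 1 rows 2
[2.75,-0,-0.03,-0.001,-0.001,-0.001]
[2.75,-0.01,-0.02,-0.002,-0,-0.001]
```

View pics/w32.png

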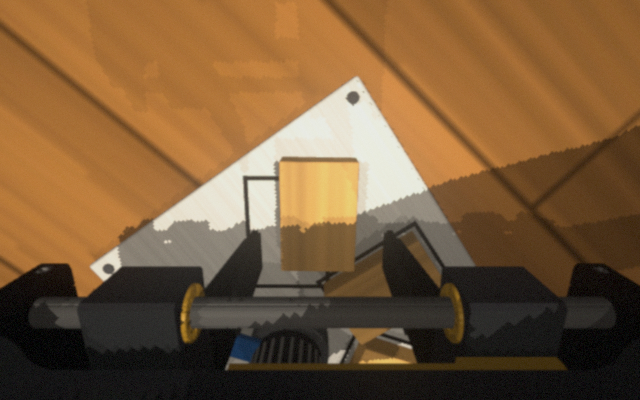

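```bash
python3 -m crank '[[[2.75,0,0,0,0,0],[2.7,0,0,0,0,0],[0,0,0,0,0,0],[0,0,0,0,0,0]]]' 80; python3 -m crank '[[[0,0,0,0,0,0],[0,0,0,0,0,0],[0,0,0,0,0,0],[0,0,0,0,0,0],[0,0,0,0,0,0]]]' 255 40; python3 -c "
from h import *
R,p=toolR();print(p+R[:,0]*.072)";python3 -m crank '[[[-2,0,0,0,0,0],[-2,0,0,0,0,0],[0,0,0,0,0,0]]]'; python3 -c "
from h import *
plan([0.5438,-0.1944,0.058],41.7,0,1,adv=.072,N=2)"
```

```text
time_s: 54.98
tcp_pos: [0.5163, -0.1883, 0.0911]
tool_rot: [125.1, 89.9, 167.6]
contact_force: [-0.3, -0.4, 0.0]
finger_gap: 0.686
time_s: 55.6
tcp_pos: [0.516, -0.1884, 0.0905]
tool_rot: [119.4, 89.8, 161.9]
contact_force: [-0.8, 0.6, 5.2]
finger_gap: 0.521
[ 0.51582498 -0.18835037  0.01848537]
time_s: 55.98
tcp_pos: [0.5169, -0.1888, 0.1323]
tool_rot: [-91.8, 89.9, -49.2]
contact_force: [0.4, 0.8, -0.5]
finger_gap: 0.521
from [ 0.517  -0.1889  0.0603] rot deg [ 0.8 -0.   0.1] flip 1 rows 2
[0.12,-1.11,0.8,0.007,-0,0.001]
[0.11,-1.11,0.81,0.008,-0,0]
```

```bash
python3 -m crank '[[[0,-1.1,0.8,0.008,0,0],[0,-1.1,0.8,0.008,0,0],[1.7,0,0,0,0,0],[1.7,0,0,0,0,0],[0,0,0,0,0,0],[0,0,0,0,0,0]]]';  python3 -c "
from h import *
p,d,c=shot('wrist','w33');plan([0.5438,-0.1944,0.0195],41.7,0,1,N=1,adv=.072)
cv2.imwrite('pics/z33.png',cv2.resize(p[130:300,200:460,::-1],None,fx=3,fy=3,interpolation=cv2.INTER_CUBIC))"
```

```text
time_s: 56.72
tcp_pos: [0.5414, -0.1934, 0.0945]
tool_rot: [117.0, 89.7, 158.6]
contact_force: [0.4, -0.3, -0.3]
finger_gap: 0.526
from [ 0.5414 -0.1934  0.023 ] rot deg [-0.1 -0.1 -0.2] flip 1 rows 1
[0.35,-0.2,0.1,-0.001,-0.002,-0.004]
```

View pics/z33.png

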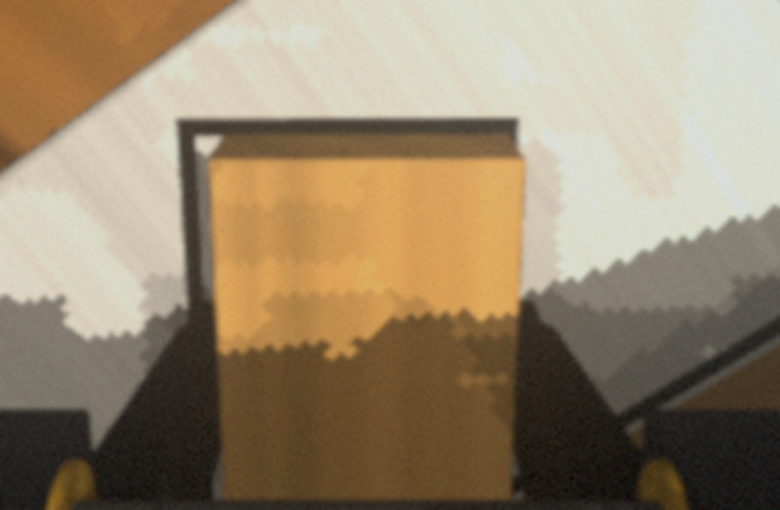

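```bash
python3 -m crank '[[[0,-0.32,0.22,0,0,0],[0,0,0,0,0,0],[0,0,0,0,0,0]]]';  python3 -c "
from h import *
p,d,c=shot('wrist','w34');plan([0.5438,-0.1944,0.0195],41.7,0,1,N=1,adv=.072)
cv2.imwrite('pics/z34.png',cv2.resize(p[130:300,200:460,::-1],None,fx=3,fy=3,interpolation=cv2.INTER_CUBIC))"
```

```text
time_s: 57.15
tcp_pos: [0.5458, -0.1946, 0.0954]
tool_rot: [119.0, 89.8, 160.6]
contact_force: [0.3, -0.1, -1.1]
finger_gap: 0.524
from [ 0.5455 -0.1944  0.0233] rot deg [-0.1 -0.1 -0.2] flip 1 rows 1
[0.38,0.14,-0.14,-0.001,-0.002,-0.004]
```

View pics/z34.png

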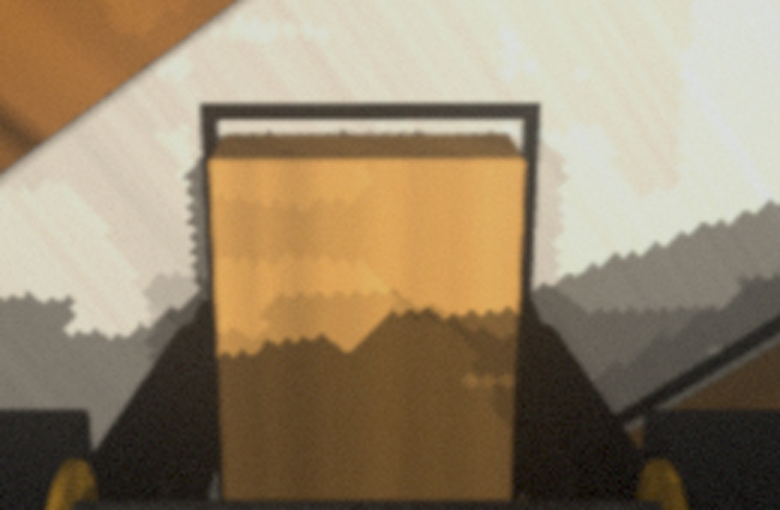

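```bash
python3 -m crank '[[[0.2,0.08,0,0,0,0],[0.2,0,0,0,0,0],[0,0,0,0,0,0],[0,0,0,0,0,0]]]'; python3 -m crank '[[[0,0,0,0,0,0],[0,0,0,0,0,0],[0,0,0,0,0,0],[0,0,0,0,0,0],[-4,0,0,0,0,0],[-4,0,0,0,0,0],[-4,0,0,0,0,0],[0,0,0,0,0,0]]]' 70; python3 -c "
from h import *
shot('wrist','w35'); plan([0.49,-0.11,0.24],-13.3,0,1,adv=.072)"
```

```text
time_s: 57.7
tcp_pos: [0.5451, -0.1939, 0.091]
tool_rot: [118.1, 89.7, 159.7]
contact_force: [0.4, -0.7, -0.5]
finger_gap: 0.525
time_s: 58.7
tcp_pos: [0.5477, -0.195, 0.2158]
tool_rot: [-71.7, 89.8, -30.0]
contact_force: [0.3, 0.4, 0.1]
finger_gap: 0.725
from [ 0.5464 -0.1945  0.1411] rot deg [54.9 -0.  -0. ] flip 1 rows 6
[-1.65,1.68,0.23,0.16,-0,-0]
[-1.65,1.69,-0.04,0.16,-0,-0]
[-1.64,1.67,-0.31,0.159,-0,0]
[-1.65,1.59,-0.57,0.16,-0,0]
[-1.65,1.49,-0.81,0.16,-0.001,0]
[-1.65,1.33,-1.04,0.16,0,0]
```

View pics/w35.png

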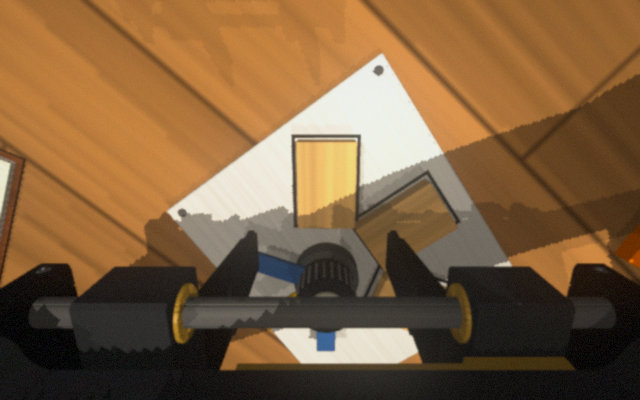

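Placed and undisturbed now. Check all three from above the middle.

```bash
python3 -m crank '[[[-1.65,1.7,0.2,0.16,0,0],[-1.65,1.7,0,0.16,0,0],[-1.65,1.7,-0.3,0.16,0,0],[-1.65,1.6,-0.6,0.16,0,0],[-1.65,1.5,-0.8,0.16,0,0],[-1.65,1.3,-1,0.16,0,0],[0,0,0,0,0,0],[0,0,0,0,0,0]]]' 0; python3 -c "
from h import *
p,d,c=shot('wrist','w36')
cv2.imwrite('pics/z36.png',cv2.resize(p[110:310,190:450,::-1],None,fx=3,fy=3,interpolation=cv2.INTER_CUBIC))"
```

```text
time_s: 59.75
tcp_pos: [0.4894, -0.1096, 0.3087]
tool_rot: [175.2, 89.6, 162.0]
contact_force: [-0.0, 0.2, 1.1]
finger_gap: 1.0
```

View pics/z36.png

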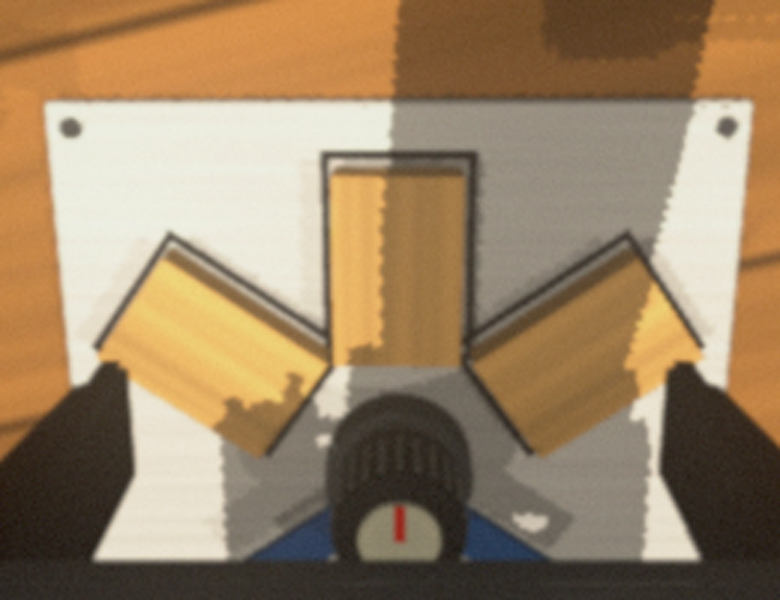

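Run:
```python
from h import *
p=cv2.imread("pics/top0.png")
h=cv2.cvtColor(p,cv2.COLOR_BGR2HSV); c=cal("top")
for nm,lo,hi in(("yel",(22,120,120),(34,255,255)),("blue",(100,100,60),(125,255,255))):
    m=cv2.inRange(h,lo,hi); m[:,:325]=0; m[:,400:]=0; m[:140]=0; m[235:]=0
    n,l,s,ce=cv2.connectedComponentsWithStats(m)
    for i in range(1,n):
        if s[i,4]>8:
            w=toplane(c,ce[i],.035)[0,:2]; v=w-AX; print(nm,s[i,4],w.round(4),np.linalg.norm(v).round(4),np.degrees(np.arctan2(v[1],v[0])))
```

```text
yel 47 [ 0.6598 -0.1472] 0.0516 -12.61510952094281
blue 48 [ 0.6462 -0.1018] 0.0501 42.879743778179346
blue 51 [ 0.6264 -0.1811] 0.0483 -69.4711423871853
```

```bash
python3 -c "
from h import *
plan([0.6095,-0.1359,0.13],48,0,1)"
```

```text
from [ 0.489  -0.1095  0.2498] rot deg [-61.3  -0.3  -0.3] flip 1 rows 7
[1.7,0.03,1.77,-0.153,-0.001,-0.001]
[1.7,-0.24,1.75,-0.153,-0.001,-0]
[1.7,-0.5,1.69,-0.152,-0.001,-0.001]
[1.71,-0.75,1.6,-0.153,-0.001,-0]
[1.71,-0.99,1.45,-0.153,-0,-0.001]
[1.7,-1.19,1.3,-0.153,-0.001,-0.001]
[1.72,-1.38,1.09,-0.153,-0.001,-0]
```

```bash
python3 -m crank '[[[1.7,0,1.8,-0.153,0,0],[1.7,-0.25,1.75,-0.153,0,0],[1.7,-0.5,1.7,-0.153,0,0],[1.7,-0.75,1.6,-0.153,0,0],[1.7,-1,1.45,-0.153,0,0],[1.7,-1.2,1.3,-0.153,0,0],[1.7,-1.4,1.1,-0.153,0,0],[0,0,0,0,0,0],[0,0,0,0,0,0]]]' 0; python3 -c "
from h import *
p,d,c=shot('wrist','w37'); plan([0.6095,-0.1359,0.058],48,0,1);print(manip.read_state()['joints'].round(1))
p,d,c=shot('scene','s37')
cv2.imwrite('pics/z37.png',cv2.resize(p[170:270,190:350,::-1],None,fx=5,fy=5,interpolation=cv2.INTER_CUBIC))"
```

```text
time_s: 60.92
tcp_pos: [0.6099, -0.1366, 0.1904]
tool_rot: [113.2, 89.7, 161.1]
contact_force: [0.3, -0.3, 0.3]
finger_gap: 1.0
from [ 0.6099 -0.1364  0.1323] rot deg [-0.1 -0.1 -0.2] flip 1 rows 2
[3.71,0.03,0.01,-0.001,-0.001,-0.002]
[3.72,0.03,0,-0.001,-0.001,-0.002]
[ -17.5    8.8  102.8    0.    68.7 -155.4]
```

View pics/w37.png

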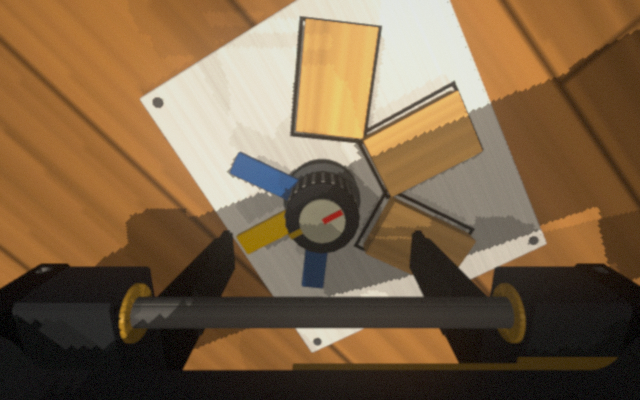

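View pics/z37.png

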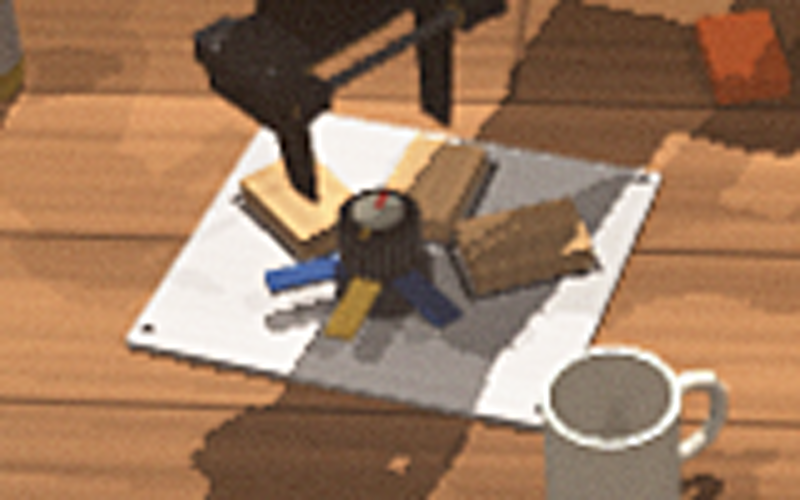

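Run:
```python
from h import *
p,d,c=shot("wrist")
h=cv2.cvtColor(p,cv2.COLOR_RGB2HSV)
def comp(lo,hi,z,nm,box=(225,150,370,292)):
    m=cv2.inRange(h,lo,hi); q=np.zeros_like(m); q[box[1]:box[3],box[0]:box[2]]=255; m&=q
    n,l,s,ce=cv2.connectedComponentsWithStats(m)
    for i in range(1,n):
        if s[i,4]>12:
            w=toplane(c,ce[i],z)[0,:2]; v=w-AX; print(nm,s[i,4],ce[i].round(1),w.round(4),np.linalg.norm(v).round(4),np.degrees(np.arctan2(v[1],v[0])).round(1))
comp((0,130,120),(8,255,255),.072,"red"); comp((20,120,80),(34,255,255),.035,"yel"); comp((100,100,60),(125,255,255),.035,"blue"); 
m=cv2.inRange(h,(10,0,100),(40,110,215)); cv2.imwrite("pics/m38.png",m)
print(toplane(c,[[322,220.5]],.072))
```

```text
red 125 [332.8 215.5] [ 0.6021 -0.1342] 0.0076 166.9
yel 1216 [266.6 232. ] [ 0.6571 -0.1475] 0.049 -13.7
blue 1311 [263.2 174.3] [ 0.6267 -0.1817] 0.0489 -69.4
blue 555 [314.4 267.9] [ 0.6506 -0.0998] 0.0547 41.3
[[ 0.60965159 -0.13630328  0.072     ]]
```

```bash
python3 -m crank '[[[3.7,0.05,0,0,0,0],[3.6,0,0,0,0,0],[0,0,0,0,0,0],[0,0,0,0,0,0]]]' 0; python3 -m crank '[[[0,0,0,0,0,0],[0,0,0,0,0,0],[0,0,0,0,0,0],[0,0,0,0,0,0],[0,0,0,0,0,0],[0,0,0,0,0,0]]]' 255 50; python3 -c "
from h import *
R,p=toolR();print(p+R[:,0]*.0588, np.degrees(np.arctan2(R[1,2],R[0,2])),manip.read_state()['contact_force'],manip.read_state()['joints'].round(1))"
```

```text
time_s: 61.58
tcp_pos: [0.6104, -0.1362, 0.1198]
tool_rot: [110.2, 89.9, 158.2]
contact_force: [0.4, 0.9, 0.2]
finger_gap: 1.0
time_s: 62.32
tcp_pos: [0.6098, -0.1361, 0.1179]
tool_rot: [113.7, 89.8, 161.7]
contact_force: [0.7, -0.8, -0.5]
finger_gap: 0.519
[ 0.60954824 -0.13601959  0.05905574] 47.979309971431654 [ 0.69977104 -0.79469677 -0.5494297 ] [ -17.5   13.5  105.1    0.    61.6 -155.5]
```

```bash
python3 -m crank '[[[0,0,0,0.15,0,0],[0,0,0,0.15,0,0],[0,0,0,0.15,0,0],[0,0,0,0.15,0,0],[0,0,0,0.15,0,0],[0,0,0,0.15,0,0],[0,0,0,0.15,0,0],[0,0,0,0.15,0,0],[0,0,0,0.15,0,0],[0,0,0,0,0,0]]]'; python3 -c "
from h import *
R,p=toolR();print(p+R[:,0]*.0588, np.degrees(np.arctan2(R[1,2],R[0,2])),manip.read_state()['wrist_torque'])
p,d,c=shot('top','t39')
cv2.imwrite('pics/z39.png',cv2.resize(p[130:250,290:430,::-1],None,fx=5,fy=5,interpolation=cv2.INTER_CUBIC));shot('wrist','w39')"
```

```text
time_s: 63.58
tcp_pos: [0.61, -0.137, 0.1179]
tool_rot: [-154.5, 89.8, 176.1]
contact_force: [-0.0, -5.6, -1.7]
finger_gap: 0.519
[ 0.60979412 -0.1370043   0.05905813] -29.473647416669614 [-0.24303033 -0.53680511 -0.1747398 ]
```

View pics/w39.png

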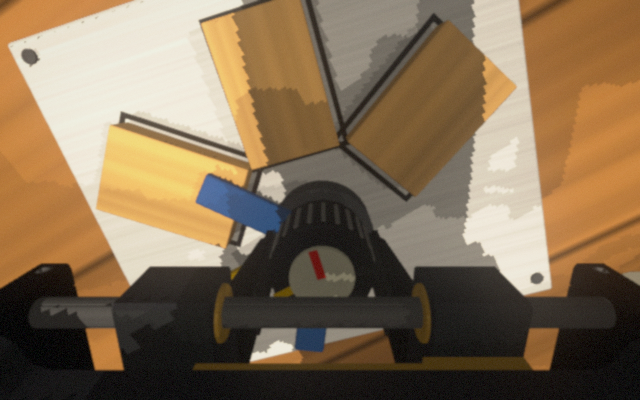

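```bash
python3 -m crank '[[[0,0,0,0.15,0,0],[0,0,0,0.15,0,0],[0,0,0,0.15,0,0],[0,0,0,0.15,0,0],[0,0,0,0.15,0,0],[0,0,0,0.15,0,0],[0,0,0,0.15,0,0],[0,0,0,0.15,0,0],[0,0,0,0.15,0,0],[0,0,0,0,0,0]]]';  python3 -m crank '[[[0,0,0,0.15,0,0],[0,0,0,0.15,0,0],[0,0,0,0.1,0,0],[0,0,0,0,0,0],[0,0,0,0,0,0]]]'; python3 -c "
from h import *
R,p=toolR();print(p+R[:,0]*.0588, np.degrees(np.arctan2(R[1,2],R[0,2])),manip.read_state()['wrist_torque'])
p,d,c=shot('wrist','w40')
p,d,c=shot('scene','s40')
cv2.imwrite('pics/z40.png',cv2.resize(p[170:270,190:350,::-1],None,fx=5,fy=5,interpolation=cv2.INTER_CUBIC))"
```

```text
time_s: 64.92
tcp_pos: [0.6092, -0.1374, 0.1179]
tool_rot: [-55.5, 89.7, -162.3]
contact_force: [-4.7, -4.2, 0.7]
finger_gap: 0.516
time_s: 65.55
tcp_pos: [0.6089, -0.1373, 0.1179]
tool_rot: [-35.3, 89.7, -164.9]
contact_force: [-6.3, -3.7, 1.7]
finger_gap: 0.52
[ 0.60855719 -0.13739451  0.05906036] -129.62039832928846 [-1.39532374  0.0234213  -0.14620772]
```

View pics/w40.png

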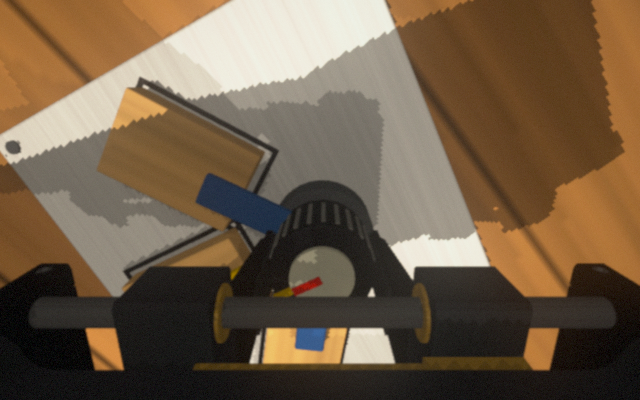

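View pics/z40.png

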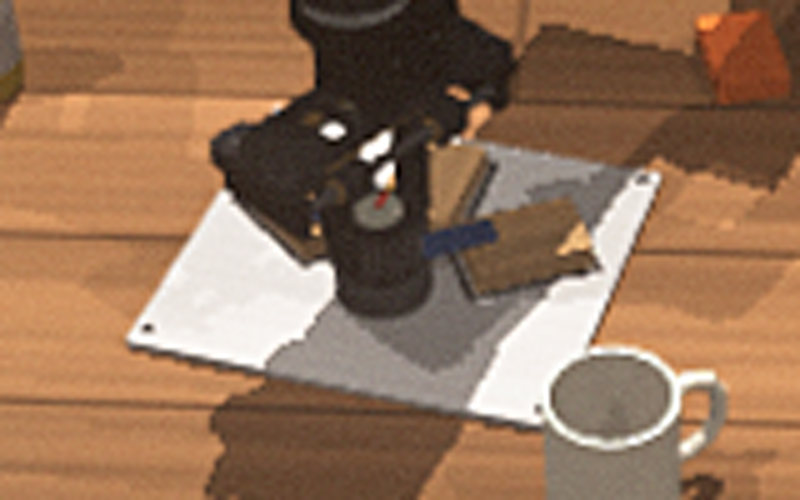

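```bash
python3 -c "
import cv2
p=cv2.imread('pics/w40.png');cv2.imwrite('pics/z41.png',cv2.resize(p[235:305,250:370],None,fx=6,fy=6,interpolation=cv2.INTER_CUBIC))"
```

```text
(no output)
```

View pics/z41.png

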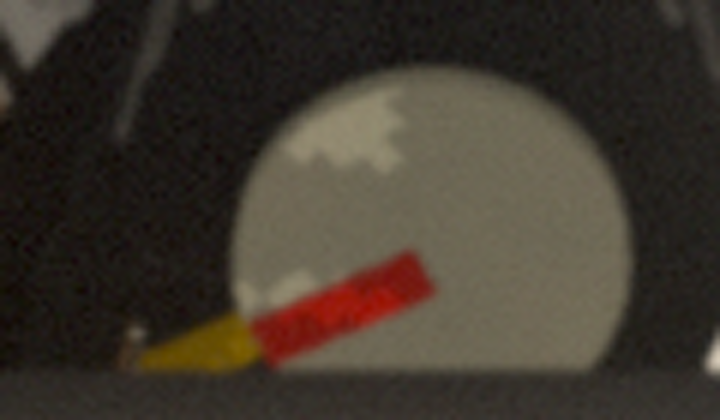

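```bash
python3 -m crank '[[[0,0,0,0.035,0,0],[0,0,0,0,0,0],[0,0,0,0,0,0],[0,0,0,0,0,0]]]'; python3 -m crank '[[[0,0,0,0,0,0],[0,0,0,0,0,0],[0,0,0,0,0,0],[0,0,0,0,0,0],[0,0,0,0,0,0],[-4,0,0,0,0,0],[-4,0,0,0,0,0],[-4,0,0,0,0,0],[0,0,0,0,0,0]]]' 0; python3 -c "
from h import *
shot('wrist','w42')
plan([0.49,-0.11,0.22],-13.3,0,1)"
```

```text
time_s: 66.15
tcp_pos: [0.6089, -0.1373, 0.1179]
tool_rot: [-33.4, 89.7, -165.0]
contact_force: [-6.2, -3.5, 1.5]
finger_gap: 0.519
time_s: 67.28
tcp_pos: [0.6122, -0.1367, 0.2429]
tool_rot: [118.1, 89.8, -13.5]
contact_force: [0.2, 0.4, -0.2]
finger_gap: 0.999
from [ 0.611  -0.1363  0.1811] rot deg [-118.3   -0.     0. ] flip 1 rows 13
[-0.3,-0.83,0.47,-0.159,-0,0]
[-0.3,-0.89,0.33,-0.159,-0,0]
[-0.3,-0.94,0.18,-0.159,-0,0]
[-0.29,-0.95,0.03,-0.159,-0,0]
[-0.3,-0.95,-0.11,-0.158,-0,0]
[-0.3,-0.91,-0.27,-0.159,-0,0]
[-0.3,-0.86,-0.4,-0.159,-0,0]
[-0.3,-0.79,-0.54,-0.159,-0,0]
[-0.3,-0.69,-0.66,-0.159,-0,-0]
[-0.29,-0.58,-0.75,-0.159,-0.001,-0]
[-0.3,-0.45,-0.84,-0.159,0,0]
[-0.3,-0.31,-0.9,-0.159,0,0]
[-0.3,-0.17,-0.94,-0.158,0,0]
```

View pics/w42.png

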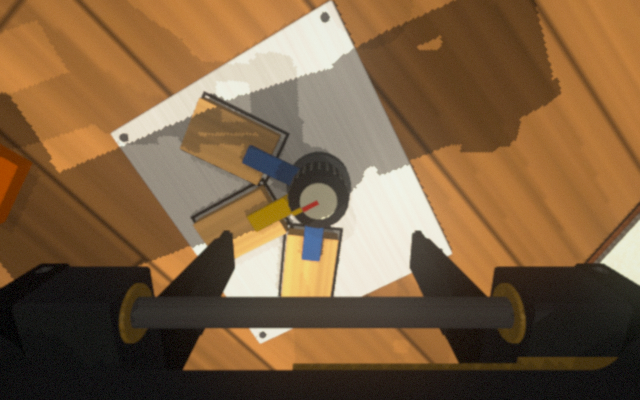

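```bash
python3 -m crank '[[[-0.3,-0.8,0.5,-0.159,0,0],[-0.3,-0.9,0.3,-0.159,0,0],[-0.3,-0.9,0.2,-0.159,0,0],[-0.3,-1,0,-0.159,0,0],[-0.3,-1,-0.1,-0.159,0,0],[-0.3,-0.9,-0.3,-0.159,0,0],[-0.3,-0.9,-0.4,-0.159,0,0]]]'; python3 -m crank '[[[-0.3,-0.8,-0.5,-0.159,0,0],[-0.3,-0.7,-0.7,-0.159,0,0],[-0.3,-0.6,-0.8,-0.159,0,0],[-0.3,-0.5,-0.8,-0.159,0,0],[-0.3,-0.3,-0.9,-0.159,0,0],[-0.3,-0.2,-1,-0.158,0,0],[0,0,0,0,0,0],[0,0,0,0,0,0]]]'
python3 - <<'E'
from h import *
p,d,c=shot('wrist','w43')
cv2.imwrite('pics/z43.png',cv2.resize(p[100:300,190:450,::-1],None,fx=3,fy=3,interpolation=cv2.INTER_CUBIC))
h=cv2.cvtColor(p,cv2.COLOR_RGB2HSV)
def comp(lo,hi,z,nm,box=(200,100,440,295)):
    m=cv2.inRange(h,lo,hi); q=np.zeros_like(m); q[box[1]:box[3],box[0]:box[2]]=255; m&=q
    n,l,s,ce=cv2.connectedComponentsWithStats(m)
    for i in range(1,n):
        if s[i,4]>25:
            w=toplane(c,ce[i],z)[0,:2]; v=w-AX; print(nm,s[i,4],ce[i].round(1),np.linalg.norm(v).round(4),np.degrees(np.arctan2(v[1],v[0])).round(1))
comp((0,150,120),(8,255,255),.072,"red"); comp((22,170,80),(34,255,255),.035,"yel"); comp((100,100,60),(125,255,255),.035,"blue")
E
```

```text
time_s: 68.2
tcp_pos: [0.5431, -0.1215, 0.2567]
tool_rot: [-131.9, 89.5, 160.5]
contact_force: [-0.0, -0.2, 0.2]
finger_gap: 1.001
time_s: 69.2
tcp_pos: [0.4869, -0.1102, 0.2762]
tool_rot: [172.8, 89.6, 159.4]
contact_force: [0.7, 0.1, 0.2]
finger_gap: 0.997
yel 625 [323.9 249.2] 0.0486 166.7
yel 33 [324.  290.2] 0.0005 5.9
blue 445 [362.9 264.8] 0.0515 112.7
```

View pics/z43.png

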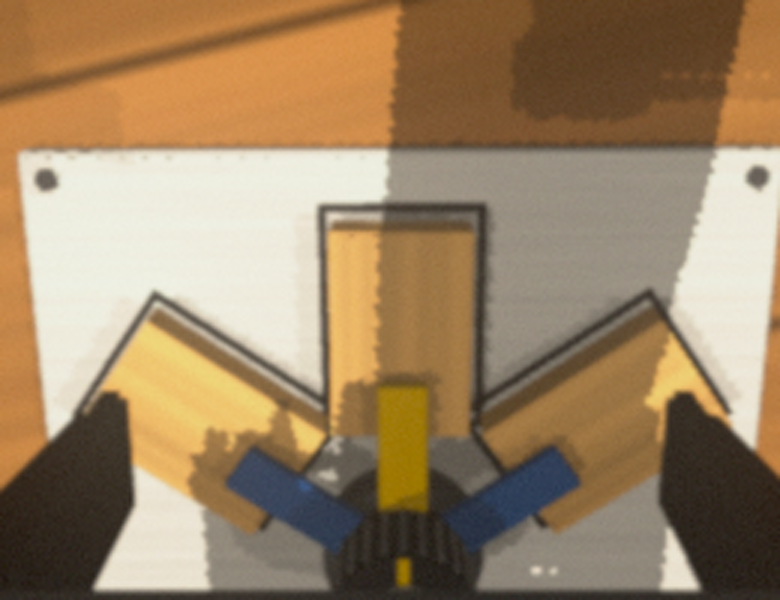

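Run:
```python
from h import *
p,d,c=shot('top','t44')
q=cv2.imread('pics/top0.png')[:,:,::-1]
cv2.imwrite('pics/z44.png',np.vstack([p[80:260,160:470,::-1],q[80:260,160:470,::-1]]).repeat(1,0))
print(manip.read_state()['time_s'],manip.hand_in())
```

```text
the job is handed in; nothing more can be done
69.3 None
```

View pics/z44.png

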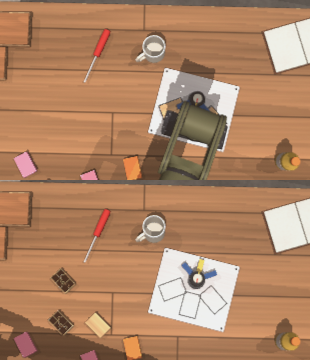

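All three blanks are laid pale face up in their own outlines, the collar is locked on the mark, and the job is handed in at about 69 s of the 210 s allowed.

- **Blanks:** The two that showed brown were turned over by standing each on its end and gripping it again. The pale one went straight into the left-hand outline.
- **Shifted blank:** The right-hand blank was about 29 mm out of place when I looked after releasing it, most likely the expected knock. I picked it up and laid it down again.
- **Fit:** When measured, the left-hand and middle blanks were within about 1 mm and 1° of their outlines. The re-laid right-hand blank I judged by picture only, where it sits centred and squared in its outline.
- **Collar:** I turned it only after all three were down. The last wrist picture puts the yellow finger at 166.7°, which is the locked direction. It shows the fingers over all three blanks, which had not moved.
- **Red mark:** It was hidden in that last picture. In the picture before it, after release, the yellow line met the red mark.
- **Bystanders:** In the before and after top views, the mug, glue bottle and screwdriver look unmoved. I viewed that comparison only after handing in.

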